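# Fit the snap ring on the sorter's drive shaft

## Task

Take the snap-ring pliers from their stand, put their pins into the eyes of the snap ring that lies on the shaft end, spread the ring with the pliers and press it gently down over the shaft's collar against the spring washer, and let it contract fully into the groove. Then put the pliers back upright in their stand, and leave the things lying about where they are.

Things in the scene. Friction and masses are not known exactly. Their poses are not given: they have to be found in the camera images.
- drive: Drive unit, fixed: steel plate 130 x 130 x 12 mm with a round grey bearing block (radius 52, top 52 mm up) and an upright shaft on its centre line. Origin: centre of the underside; z up. Mm above it: groove (radius 20) up to 69.8, collar (radius 25) 69.8 to 77.8, slimmer shaft end (radius 20) 77.8 to 80.8
- groove (a point): Middle of the groove on the shaft's axis, 66.9 mm above the drive unit's underside; z up. Around it, half covering the groove, a sprung brass washer (radius 36): its top 67 mm above the unit's underside, 62.5 when pressed fully down. It pushes up with 2 N at rest, 3.5 N when the ring is just clear under the collar, 7.4 N fully down, and is solid then
- ring_center (a point): Centre of the dark steel snap ring, half-way up its 4 mm. 58 mm wide, 82 mm long with its eyes, 50 g; lies slack round the shaft end on top of the collar. x points from its closed back to the gap between its eyes, y to the left eye, z up. Relaxed it is too narrow for the collar; in the groove it relaxes fully and the washer lifts it against the collar's underside
- eye_l (a point): Centre of the left eye (+y side), at the ring's upper face: upright 8 mm hole in a 13 mm lug, 4 mm thick. Ring relaxed: eyes 15.6 mm apart, 41.5 mm from the ring's centre along x, each pulled inwards by 4 N. Opened 0.14 rad: 35 mm apart, 39 mm from the centre, 7 N
- eye_r (a point): Centre of the right eye, at the ring's upper face; mirror image of the left
- ring_l (a joint): Opening of the left half of the ring, rad: 0 relaxed, 0.2 at most. Both halves at 0.08 or more let it pass the collar; at 0.14 it is round and clear of the collar by 2.5 mm all round if centred on the shaft
- ring_r (a joint): Opening of the right half of the ring, rad, likewise
- stand: Pliers stand, fixed: two upright grey plates 40 mm wide (x), 6 mm thick, 78 mm high, 58 mm apart (y), on a 4 mm foot plate. Origin: centre of the underside; z up. The pliers hang between them upright, pins down, their y along its y, guards resting on the plates' upper edges, pin ends 7 mm above the underside. Either way round will do
- pliers_grip (a point): Midway between the handles of the snap-ring pliers, half-way up them, 100 mm above the pin ends. Pliers 0.17 kg, upright; z up, y from handle to handle; the pins hang 30 mm on its +x side. Two black handles, each 20 (x) x 12 (y) x 50 mm tall, 56 mm over their outer faces when free, 29 mm squeezed to the built-in stop
- pin_l (a point): Lower end of one pin: round-nosed, 4 mm thick, 8 mm long under a foot 13 x 9 mm. On the other side of the handles, 70 mm behind the pins (-x), a presser post 6 x 10 mm ends level with the feet: with the pins fully in the eyes the post stands on the back of the ring, and feet and post push it down level
- pin_r (a point): Lower end of the other pin. Pins 12 mm apart when free, 39 mm at the stop. With the handles squeezed to 50 to 54 mm the pliers are held and the pins fit the relaxed eyes. As the ring opens it shifts about 2 mm towards its eyes if the pins stay put: bring it back centred on the shaft, or it catches on the collar
- jaw_l (a joint): How far one handle is squeezed in, m: 0 free, 0.0135 at the stop, which is the right spread for this ring (0.14 rad). The handle's pin moves outwards as much. Spring 5 N per handle when free, 9 N at the stop, plus the ring's pull. Guard under the handle, 71 to 75 mm above the pin ends, reaching 12 mm out: fingertips may push down on it
- jaw_r (a joint): How far the other handle is squeezed in, m, likewise
- bearing: bystander: spare ball bearing, steel ring 52 mm across, 15 mm high; origin: centre of the underside
- grease_tin: bystander: aluminium tin 64 mm across, 38 mm high; origin: centre of the underside
- screwdriver: bystander: screwdriver 190 mm long, lying flat
- wrench: bystander: open wrench 160 mm long, lying flat
- tape: bystander: roll of tape 90 mm across, 25 mm high; origin: centre of the underside
- punnet_a: bystander: clear tray of small tomatoes 130 x 100 x 50 mm; origin: centre of the underside
- punnet_b: bystander: the other tray of tomatoes, the same size
Mind the look-alikes: they are no part of the job. There is more than one size of the part that bears ring_center; the job needs the largest.

How it is judged:
On the way, in this order (a step that is already met when the one before it is completed fails the run):
1. both halves of the ring are spread wide enough for the collar (over 0.075 rad) by the pliers (value of joint each of ring_l, ring_r above 0.075 rad and contact force between pliers and ring above 1 N), for 0.1 s.
2. the ring lies in the groove and has contracted (z of ring_center in the frame of groove between -0.003 and 0.002 m and horizontal distance between ring_center and groove below 0.0045 m and angle between the z axis of ring_center and the z axis of groove, either way round below 0.06 rad and value of joint each of ring_l, ring_r below 0.03 rad), for 0.2 s.
At the end, for the whole second after the job is handed in: The ring lies level in the groove (within 2 mm above, 3 mm below its middle, 4.5 mm of the axis), both halves contracted (below 0.03 rad); the pliers hang upright in their stand, grip point 101 to 113 mm above its underside and within 15 mm of its centre; nothing is held (all of step 2 and z of pliers_grip in the frame of stand between 0.101 and 0.113 m and horizontal distance between pliers_grip and stand below 0.015 m and angle between pliers_grip's own z axis and vertical below 0.12 rad); the robot touches nothing.
It fails at once if the ring is pressed on the drive unit with more than 25 N (contact force between ring and drive above 25 N).
It fails at once if the pliers are pushed against the drive unit with more than 20 N (contact force between pliers and drive above 20 N).
It fails at once if the gripper's fingers push the ring themselves (contact force between the fingers and ring above 2 N).
It fails at once if a bystander is moved by more than 30 mm (distance of any of bearing, grease_tin, screwdriver, wrench, tape, punnet_a, punnet_b from where it was at the start of the episode above 0.03 m).
It also fails if it takes over 54 s, if anything falls off the work surface, if the arm or the gripper's body presses on something with over 40 N, if the wrist force passes 120 N, or if a joint passes its speed limit or range.

## Robot

A 7-joint arm with a two-finger parallel gripper is mounted at the origin on the work surface. World frame = base frame: x ahead of the robot, y to its left, z up, the work surface at z = 0. Lengths are in m, angles in rad, forces in N, time in s.
With the tool pointing down it reaches from about 0.425 to 0.95 m from the base axis. Payload 16.7 kg.
Tool frame: the origin (TCP) lies midway between the tips of the shut fingers; the grasp point (between the pads) lies 19 mm behind it; z points along the fingers, x is the direction in which the jaws open and shut, and the axes are right-handed (so a half turn about z gives the same grasp; the last joint's range is limited). The gripper opens to 94 mm and grips with 3 to 60 N. Pads are 16 mm wide; open, the fingers measure 119 mm over their backs; the gripper's body (75 mm by 177 mm) begins 78 mm behind the grasp point.
Start: joints at [-1.446, 0.426, 0.074, 1.606, -0.034, 1.111, -0.067], TCP at [0.183, 0.65, 0.205] pointing down, gripper open.
Joint ranges: [-2.85, 2.85], [-0.5, 2.14], [-1.23, 1.37], [0.21, 2.46], [-1.02, 4.16], [0.16, 2.05], [-2.73, 2.73]. Speed limits (rad/s): [1.89, 1.89, 2.39, 2.39, 3.01, 3.01, 3.01].

## Interface

Orientations are given as a 3x3 rotation matrix whose columns are the frame's x, y, z axes.
In Python, from cell import manip gives the robot as it stands.
- The arm moves only by the tool step_arm, never from a script. Its argument "deltas" is text: rows parted by semicolons, each of 5 numbers parted by spaces: the closure, from -1 (fully open) to 1 (shut), then the shift along the tool's x, y, z in m, then the turn about the tool's z in degrees. In form: hand tx ty tz twist; .... A call has 1 to 5 rows; each row is the pose to reach, as a shift and turn from the pose commanded when the call began, along the tool's axes at that moment; what a row does not reach only later rows make up. A row lasts 1/8 s, in which the tool goes at most 62.5 mm and 10.7 degrees, less where a joint would pass 70% of its speed; a pose out of reach is approached as far as the arm can. A call with a gripper value outside its range is refused whole. The fingers move at their own pace and stop on an object; "force" is the grip in N (left out, the last holds). Time passes only in rows, so rows that repeat a pose let the fingers close. It gives the time, the measured TCP pose, the force and the opening at its end, in the units of the state.
- manip.get_state(): the state, without advancing time (a new reading comes with each control period).
- manip.read_camera(name): name is "scene" or "top"; returns the picture (480x640x3 uint8, blue, green, red); there is no depth.
- manip.get_calibration(name): a dict with "fov_y" (degrees; the focal length in pixels is half the picture's height over the tangent of half this angle, whatever the lens; pixels are square), "cx", "cy" (the principal point, pixels), "D" ([k1, k2, p1, p2, k3] as OpenCV has them; the pictures are not rectified), "position" and "attitude" of the camera in the world. Camera axes: x right, y up, looking along -z (the intrinsics and any distortion apply to the point x, -y, -z); pixel columns grow to the right and rows downward; lengths in m; the calibration is good to about 2 mm. A picture is of the moment at which its call begins. get_calibration takes no time and is no camera call.
- manip.sign_off(): hands the job in, once; it reports no verdict.
Trained networks look in the newest picture that a camera, given by its name, has taken for a name from the list of things; names that differ only in an ending like _2 or _b are one class to them, and where a whole thing is asked for, a point or a joint stands for the part that bears it (a point fixed in the world has none). Each returns a list of dicts, best first, with "p" (0 to 1); they miss things now and then, are a little off and sometimes report something else, mostly with a low value. They report only what shows in the picture. A call takes as long as a camera call. They do not tell look-alikes from the thing itself.
- manip.masks_of(camera, query): "pixels" (480x640 bool, what is visible of it) and "at" ([column, row] in pixels, amid what is visible of it).
The state is a dict: "t": time; "q": joint angles; "qvel": joint speeds; "tau": joint torques, N m; "tool_pos": TCP position; "orientation": TCP orientation; "wrist_force": force on the tool from outside, world axes, zero at the start; "wrist_torque": the same for the moment, N m; "gripper_width": finger opening in m.
Only numpy, scipy, OpenCV 4.12 (cv2) and the standard library are available. Lean on these libraries where they do the work, as an engineer would, in place of code of your own. Each camera call takes 0.05 s, during which the arm holds its last target.

## Working session

There is one attempt and no reset: what is moved stays moved. The work goes in short steps, Python scripts to look and compute and a tool call to move; the robot and the scene stay as the last step left them, time stands still between calls to the robot, and variables do not carry over. Pictures are saved under pics/ and viewed, and the job is handed in when it is done.

Besides the shell and the picture viewer there is one more tool, called after "Emit:" in YAML: its name, and indented under it one key for each argument. step_arm: Moves the arm, as the interface text tells. Its arguments: {"type":"object","properties":{"deltas":{"type":"string"},"force":{"type":"number"}},"required":["deltas"]}

```bash
ls; mkdir -p pics
python3 - <<'E'
from cell import manip
import cv2
s=manip.get_state(); print(s)
for c in("scene","top"):
    print(manip.get_calibration(c)); cv2.imwrite(f"pics/{c}0.png",manip.read_camera(c))
E
```

```text
pics
{'t': 0.0, 'q': array([-1.44551349,  0.42670884,  0.07388667,  1.60662509, -0.03410872,
        1.11075244, -0.06712254]), 'qvel': array([-0.00120742, -0.00178345, -0.00060253,  0.00071663,  0.00080397,
        0.00098835,  0.00051563]), 'tau': array([ 2.85734997e-03, -9.35818076e+01,  3.66851293e+00, -4.54199409e+01,
       -4.85970872e-02,  2.03199300e-02,  1.33978829e-04]), 'tool_pos': array([0.18308544, 0.6492475 , 0.20478414]), 'orientation': array([[ 2.71425568e-01,  9.62459403e-01, -2.40388509e-04],
       [ 9.62458648e-01, -2.71425657e-01, -1.20955983e-03],
       [-1.22939985e-03,  9.69414654e-05, -9.99999240e-01]]), 'wrist_force': array([ 0.23347026,  0.20192286, -0.48836039]), 'wrist_torque': array([ 0.077229  , -0.00371955, -0.00317432]), 'gripper_width': 0.09420691671989939}
{'fov_y': 57.25762717220852, 'cx': 323.578723182795, 'cy': 241.6210110025736, 'D': array([-0.01860798,  0.        ,  0.        ,  0.        ,  0.        ]), 'position': array([ 0.82580476, -0.49873117,  0.77355015]), 'attitude': array([[ 0.86724081, -0.39233792,  0.30653603],
       [ 0.49780517,  0.67198056, -0.54829932],
       [ 0.00913237,  0.62810276,  0.77807681]])}
{'fov_y': 53.99496926553501, 'cx': 320.7684504277148, 'cy': 242.75665293531466, 'D': array([-0.01516843,  0.        ,  0.        ,  0.        ,  0.        ]), 'position': array([ 0.40990204, -0.0164866 ,  1.08291056]), 'attitude': array([[ 0.01148824,  0.99073415, -0.13532875],
       [-0.99984876,  0.00961436, -0.01449231],
       [-0.01305693,  0.13547477,  0.99069476]])}
```

View pics/scene0.png

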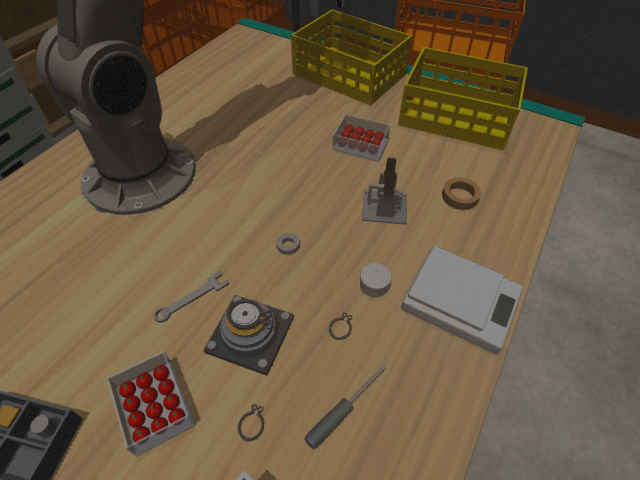

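View pics/top0.png

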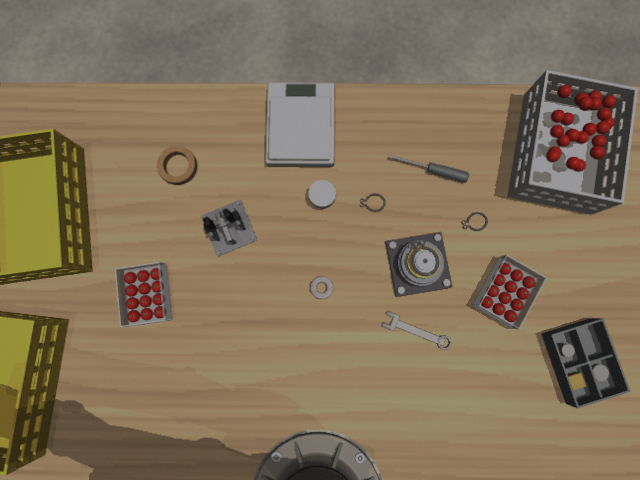

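```bash
cat > h.py <<'E'
import numpy as np, cv2
from cell import manip
def cal(n):
    c=manip.get_calibration(n); f=240/np.tan(np.radians(c['fov_y'])/2)
    K=np.array([[f,0,c['cx']],[0,f,c['cy']],[0,0,1]]); R=np.diag([1,-1,-1])@np.array(c['attitude']).T
    return K,np.array(c['D']),R,-R@np.array(c['position']),np.array(c['position'])
C={n:cal(n) for n in("scene","top")}
def proj(n,P):
    K,D,R,t,_=C[n]; return cv2.projectPoints(np.atleast_2d(np.array(P,float)),cv2.Rodrigues(R)[0],t,K,D)[0][:,0]
def ray(n,px):
    K,D,R,t,p=C[n]; u=cv2.undistortPoints(np.array([[px]],float),K,D)[0,0]
    return p,R.T@np.array([u[0],u[1],1])
def atz(n,px,z):
    p,d=ray(n,px); return p+d*(z-p[2])/d[2]
def tri(a,b):
    K=np.eye(3); P=[np.c_[C[n][2],C[n][3]] for n in("scene","top")]
    u=[cv2.undistortPoints(np.array([[x]],float),C[n][0],C[n][1])[0,0].reshape(2,1) for n,x in(("scene",a),("top",b))]
    X=cv2.triangulatePoints(P[0],P[1],u[0],u[1])[:,0]; X=X[:3]/X[3]
    return X, [proj("scene",X)[0]-a, proj("top",X)[0]-b]
def crop(img,x0,y0,w,h,s,name):
    cv2.imwrite(name,cv2.resize(img[y0:y0+h,x0:x0+w],None,fx=s,fy=s,interpolation=cv2.INTER_CUBIC))
E
python3 - <<'E'
from h import *
a=manip.read_camera("scene");b=manip.read_camera("top")
cv2.imwrite("pics/raw_s.png",a);cv2.imwrite("pics/raw_t.png",b)
crop(a,200,280,100,100,6,"pics/s_drive.png");crop(a,350,145,70,85,7,"pics/s_stand.png")
crop(b,380,225,80,75,7,"pics/t_drive.png");crop(b,190,190,80,75,7,"pics/t_stand.png")
for q in("ring_center","drive","stand","pliers_grip","eye_l","eye_r","pin_l","pin_r","groove"):
  for c in("scene","top"):
    try:print(q,c,[(round(r['p'],2),np.round(r['at'],1),int(r['pixels'].sum())) for r in manip.masks_of(c,q)])
    except Exception as e: print(q,c,e)
print(manip.get_state()['t'])
E
```

```text
ring_center scene [(0.87, array([252.2, 321.9]), 411), (0.61, array([333.8, 325.2]), 71), (0.57, array([260.5, 419.5]), 269)]
ring_center top [(0.6, array([420.5, 249.7]), 258), (0.45, array([230.4, 217.1]), 236), (0.43, array([368.8, 195.4]), 178)]
drive scene [(0.73, array([245.1, 323. ]), 234), (0.64, array([248.9, 335.7]), 4028), (0.4, array([147.9, 401.8]), 5845)]
drive top [(0.91, array([419.1, 265.4]), 2886)]
stand scene [(0.82, array([382. , 206.4]), 1284)]
stand top [(0.75, array([434.8, 256. ]), 124), (0.61, array([228.7, 231. ]), 1420)]
pliers_grip scene [(0.66, array([388.7, 184.1]), 712)]
pliers_grip top [(0.62, array([222.4, 221.3]), 547), (0.52, array([173.8, 159. ]), 805), (0.17, array([229.9, 217.8]), 226)]
eye_l scene [(0.72, array([259.7, 428.1]), 108), (0.59, array([242.4, 417.7]), 109), (0.55, array([240.4, 326.4]), 180), (0.54, array([461. , 197.1]), 957), (0.51, array([348.7, 329.9]), 21), (0.46, array([251.9, 306. ]), 198)]
eye_l top [(0.57, array([434.8, 254. ]), 99), (0.57, array([421.3, 263.6]), 3164), (0.4, array([366.2, 207.1]), 35)]
eye_r scene [(0.72, array([259.7, 428.1]), 108), (0.59, array([242.4, 417.7]), 109), (0.55, array([240.4, 326.4]), 180), (0.54, array([461. , 197.1]), 957), (0.51, array([348.7, 329.9]), 21), (0.46, array([251.9, 306. ]), 198)]
eye_r top [(0.57, array([434.8, 254. ]), 99), (0.57, array([421.3, 263.6]), 3164), (0.4, array([366.2, 207.1]), 35)]
pin_l scene [(0.5, array([391.1, 184.6]), 254), (0.49, array([391.1, 167.9]), 198)]
pin_l top [(0.6, array([208.5, 224.5]), 201), (0.52, array([226. , 216.2]), 194)]
pin_r scene [(0.5, array([391.1, 184.6]), 254), (0.49, array([391.1, 167.9]), 198)]
pin_r top [(0.6, array([208.5, 224.5]), 201), (0.52, array([226. , 216.2]), 194)]
groove scene [(0.9, array([249. , 336.1]), 3864)]
groove top [(0.71, array([414.9, 264.3]), 2962), (0.24, array([443.9, 172.5]), 500)]
1.1
```

View pics/s_drive.png

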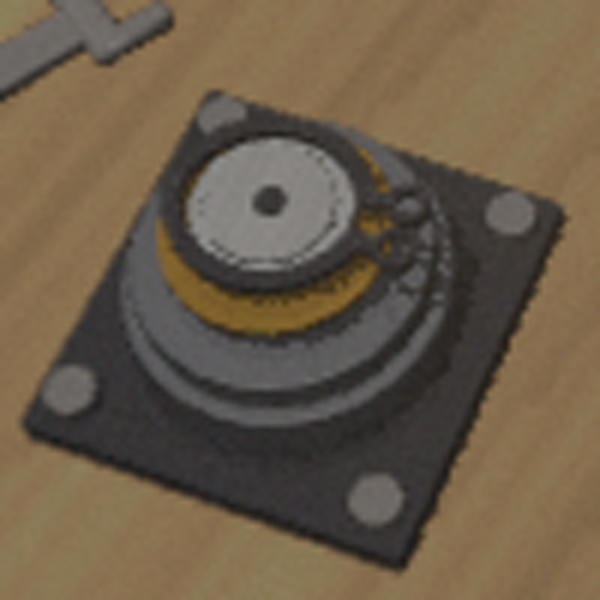

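View pics/s_stand.png

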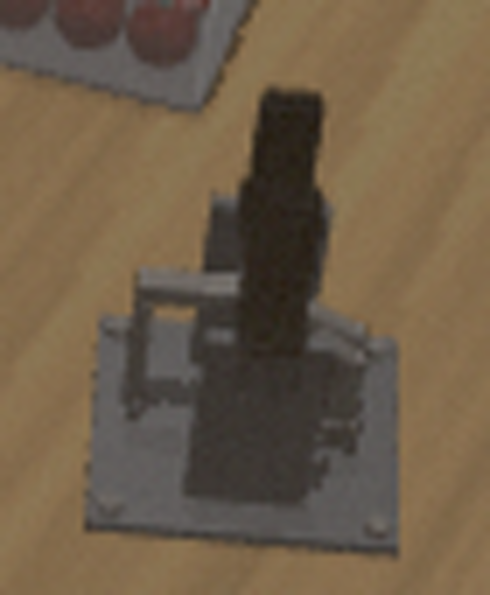

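View pics/t_drive.png

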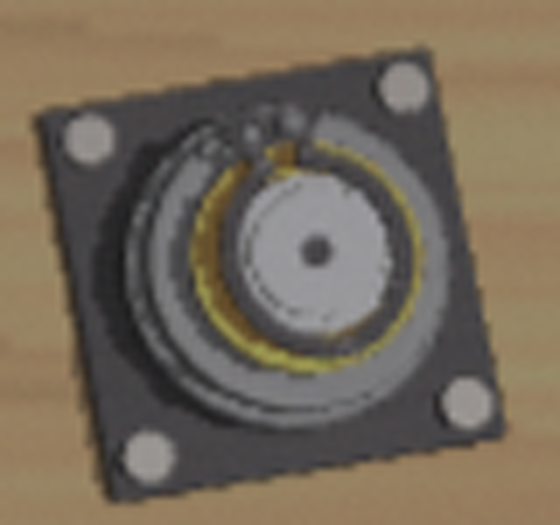

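View pics/t_stand.png

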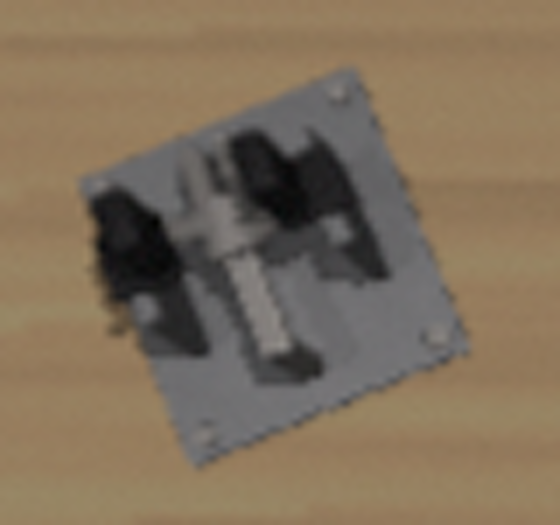

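```bash
cat > fit.py <<'E'
from h import *
from scipy.optimize import least_squares
T=np.array([[40,112],[425,48],[505,432],[110,500]])/7+[380,225]-.5+.5/7
S=np.array([[212,90],[565,212],[405,570],[25,432]])/6+[200,280]-.5+.5/6
for n,p,z in (("top",T,.012),("scene",S,.012)):
    X=np.array([atz(n,q,z) for q in p]);print(n,"drive corners\n",X.round(4),"c",X.mean(0).round(4),"sides",[round(np.linalg.norm(X[i]-X[i-1])*1000,1) for i in range(4)])
    for i in range(4):
        d=X[i]-X[i-1]; print(" ang",np.degrees(np.arctan2(d[1],d[0])).round(1),end="")
    print()
ht=np.array([317,250])/7+[380,225]-.43; hs=np.array([270,200])/6+[200,280]-.42
print("hole",atz("top",ht,.0808),atz("scene",hs,.0808),tri(hs,ht))
et=[np.array(e)/7+[380,225]-.43 for e in((258,128),(294,122))]; es=[np.array(e)/6+[200,280]-.42 for e in((408,205),(398,252))]
for e in et:print("eye top",atz("top",e,.0818))
for e in es:print("eye scene",atz("scene",e,.0818))
T=np.array([[80,180],[355,68],[468,350],[195,465]])/7+[190,190]-.43
S=np.array([[98,318],[398,340],[398,545],[85,525]])/7+[350,145]-.43
for n,p,z in (("top",T,.004),("scene",S,.004)):
    X=np.array([atz(n,q,z) for q in p]);print(n,"stand\n",X.round(4),"c",X.mean(0).round(4),"sides",[round(np.linalg.norm(X[i]-X[i-1])*1000,1) for i in range(4)])
    for i in range(4):
        d=X[i]-X[i-1]; print(" ang",np.degrees(np.arctan2(d[1],d[0])).round(1),end="")
    print()
E
python3 fit.py
```

```text
top drive corners
 [[ 0.5627 -0.1487  0.012 ]
 [ 0.5851 -0.275   0.012 ]
 [ 0.4597 -0.298   0.012 ]
 [ 0.4366 -0.1704  0.012 ]] c [ 0.511 -0.223  0.012] sides [np.float64(128.0), np.float64(128.3), np.float64(127.5), np.float64(129.7)]
 ang 9.8 ang -79.9 ang -169.6 ang 100.3
scene drive corners
 [[ 0.4393 -0.1723  0.012 ]
 [ 0.5672 -0.1519  0.012 ]
 [ 0.5907 -0.2784  0.012 ]
 [ 0.4644 -0.3008  0.012 ]] c [ 0.5154 -0.2258  0.012 ] sides [np.float64(131.0), np.float64(129.6), np.float64(128.7), np.float64(128.3)]
 ang 101.1 ang 9.1 ang -79.5 ang -169.9
hole [ 0.51123252 -0.22416518  0.0808    ] [ 0.51242617 -0.223986    0.0808    ] (array([ 0.51168479, -0.22398991,  0.08002556]), [array([-0.28053256,  0.03530129]), array([-0.16079935, -0.17608496])])
eye top [ 0.54842683 -0.20662531  0.0818    ]
eye top [ 0.55038612 -0.2176511   0.0818    ]
eye scene [ 0.54932095 -0.20511716  0.0818    ]
eye scene [ 0.55566576 -0.21957021  0.0818    ]
top stand
 [[0.6195 0.2804 0.004 ]
 [0.6585 0.1895 0.004 ]
 [0.5633 0.1486 0.004 ]
 [0.5241 0.2378 0.004 ]] c [0.5913 0.2141 0.004 ] sides [np.float64(104.5), np.float64(98.9), np.float64(103.6), np.float64(97.5)]
 ang 24.1 ang -66.8 ang -156.8 ang 113.7
scene stand
 [[0.5264 0.237  0.004 ]
 [0.6231 0.281  0.004 ]
 [0.6612 0.1913 0.004 ]
 [0.5668 0.1464 0.004 ]] c [0.5944 0.2139 0.004 ] sides [np.float64(99.2), np.float64(106.2), np.float64(97.5), np.float64(104.6)]
 ang 114.1 ang 24.5 ang -66.9 ang -154.6
```

```bash
cat > ov.py <<'E'
from h import *
def box(c,yaw,ctr,size): # local center, size
    s=np.array([[a,b,d] for a in(-.5,.5) for b in(-.5,.5) for d in(-.5,.5)])*size+ctr
    return s@rz(yaw).T+c
def rz(y): 
    c,s=np.cos(y),np.sin(y); return np.array([[c,-s,0],[s,c,0],[0,0,1]])
E_=[(i,j) for i in range(8) for j in range(i+1,8) if bin(i^j).count('1')==1]
class Ov:
    def __init__(s,n,img,x0,y0,w,h,k):
        s.n,s.o,s.k=n,np.array([x0,y0]),k; s.im=cv2.resize(img[y0:y0+h,x0:x0+w],None,fx=k,fy=k,interpolation=cv2.INTER_CUBIC)
    def P(s,X): return np.round(((proj(s.n,X)-s.o+.5)*s.k-.5)*16).astype(int)
    def poly(s,X,col,closed=False): cv2.polylines(s.im,[s.P(X)],closed,col,1,cv2.LINE_AA,4)
    def box(s,B,col):
        p=s.P(B)
        for i,j in E_: cv2.line(s.im,tuple(map(int,p[i])),tuple(map(int,p[j])),col,1,cv2.LINE_AA,4)
    def circ(s,c,r,col):
        a=np.linspace(0,2*np.pi,60); s.poly(np.c_[c[0]+r*np.cos(a),c[1]+r*np.sin(a),0*a+c[2]],col,True)
    def save(s,f): cv2.imwrite(f,s.im)
def pliers(o,g,yaw,sq=0.,col=(0,255,0)):
    for sg in(-1,1):
        o.box(box(g,yaw,[0,sg*(.022-sq),0],[.02,.012,.05]),col)
        o.box(box(g,yaw,[0,sg*(.034-sq),-.027],[.02,.012,.004]),(0,255,255))
        o.box(box(g,yaw,[.03,sg*(.006+sq),-.096],[.004,.004,.008]),(255,0,255))
    o.box(box(g,yaw,[-.04,0,-.0795],[.006,.01,.025]),(255,255,0))
def ring(o,c,yaw,col=(0,255,0),op=0):
    o.circ(np.array(c)+[0,0,.002],.029,col)
    x,y=(.0415,.0078) if not op else (.039,.0175)
    for sg,cc in((1,(0,0,255)),(-1,(255,0,255))):
        e=rz(yaw)@np.array([x,sg*y,.002])+c; o.circ(e,.004,cc); o.circ(e,.0065,cc)
E
python3 - <<'E'
from ov import *
for a,b in(((391.1,184.6),(226,216.2)),((391.1,167.9),(208.5,224.5)),((388.7,184.1),(222.4,221.3))): print(tri(a,b))
a=cv2.imread("pics/raw_s.png");b=cv2.imread("pics/raw_t.png")
for n,im,d,s,tag in(("scene",a,(215,290,65,60,10),(355,145,60,85,7),"s"),("top",b,(395,232,60,55,11),(190,190,80,75,8),"t")):
    o=Ov(n,im,*d); c=np.array([.512,-.224,0])
    o.circ(c+[0,0,.0808],.02,(255,0,0)); o.circ(c+[0,0,.052],.052,(255,255,0)); ring(o,c+[0,0,.0798],np.radians(16.5)); o.save(f"pics/ov_{tag}_d.png")
    o=Ov(n,im,*s); c=np.array([.592,.214,0]); y=np.radians(24)
    for sg in(-1,1): o.box(box(c,y,[0,sg*.032,.041],[.04,.006,.074]),(255,0,0))
    o.box(box(c,y,[0,0,.002],[.1,.1,.004]),(0,0,255)); pliers(o,c+[0,0,.107],y); o.save(f"pics/ov_{tag}_s.png")
E
```

```text
(array([0.60315091, 0.20418796, 0.08624212]), [array([-0.60739328,  0.12652743]), array([-0.33724491, -0.55554597])])
(array([0.58372637, 0.23872064, 0.10022847]), [array([-1.34838814,  0.2758619 ]), array([-0.76286027, -1.27883309])])
(array([0.59403564, 0.21416085, 0.07514309]), [array([-0.65979595,  0.13639368]), array([-0.37028966, -0.60672042])])
```

View pics/ov_s_d.png

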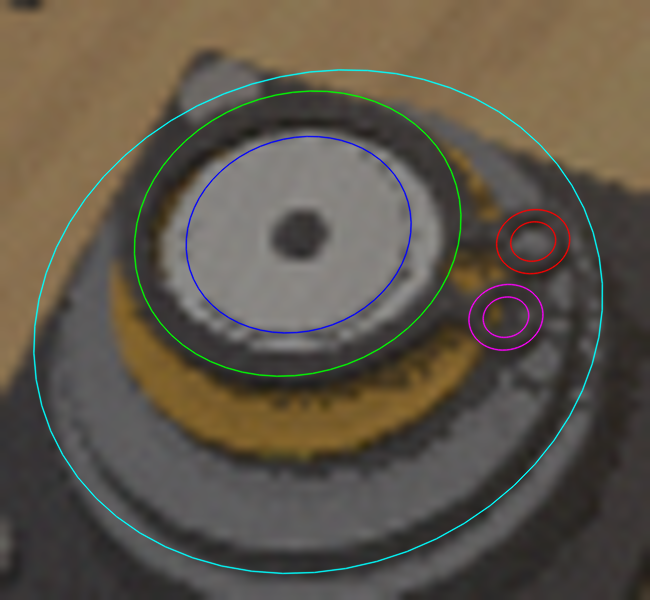

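View pics/ov_t_d.png

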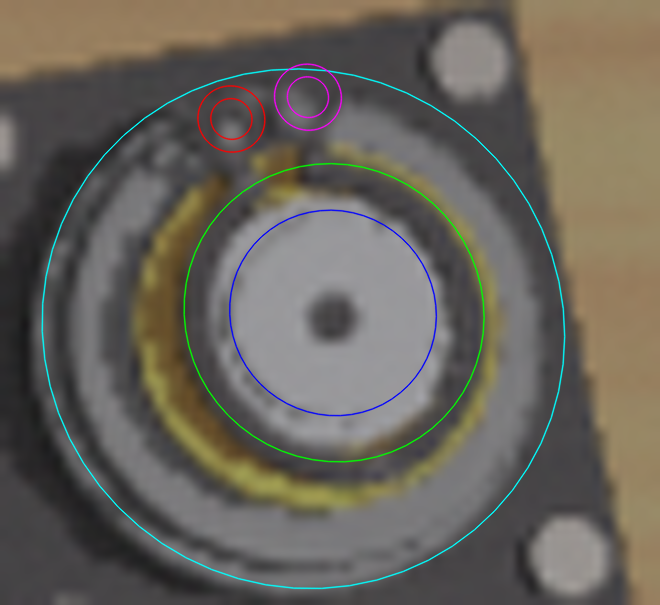

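View pics/ov_s_s.png

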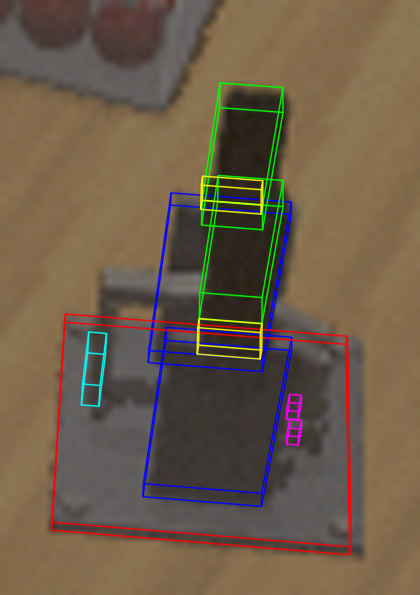

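View pics/ov_t_s.png

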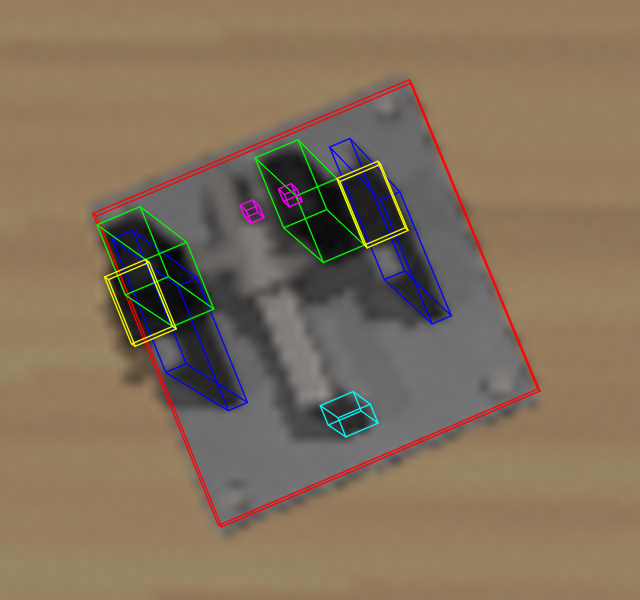

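Emit:
step_arm:
  deltas: "-1 0 0 -0.06 0; -1 -0.03 0.05 -0.09 -8; -1 -0.06 0.1 -0.1 -16; -1 -0.092 0.154 -0.1 -24; -1 -0.124 0.207 -0.1 -32"
  force: 20

```text
t: 1.72
tool_pos: [0.35, 0.4725, 0.3059]
orientation: [[-0.284, 0.959, 0.0], [0.959, 0.284, 0.001], [0.0, 0.001, -1.0]]
wrist_force: [0.1, 0.5, -1.0]
gripper_width: 0.0939
```

Emit:
step_arm:
  deltas: "-1 -0.053 0.027 0 -7.5; -1 -0.106 0.053 0 -7.5; -1 -0.159 0.08 0 -7.5; -1 -0.212 0.107 0.02 -7.5; -1 -0.265 0.133 0.05 -7.5"

```text
t: 2.35
tool_pos: [0.5498, 0.2581, 0.2576]
orientation: [[-0.403, 0.915, 0.002], [0.915, 0.403, 0.001], [0.0, 0.002, -1.0]]
wrist_force: [0.7, 0.4, -0.3]
gripper_width: 0.0943
```

```bash
cat >> h.py <<'E'
def go(target,yaw=None):
    s=manip.get_state(); R=np.array(s['orientation']); d=R.T@(np.array(target)-s['tool_pos'])
    y=np.degrees(np.arctan2(R[1,1],R[0,1]))
    print("t",round(s['t'],2),"pos",s['tool_pos'].round(4),"ty-yaw",round(y,2),"delta",d.round(4),"twist",None if yaw is None else round(y-yaw,2),"F",s['wrist_force'].round(1),"w",round(s['gripper_width'],4))
E
python3 -c "
from h import *
go([.593,.214,.2],24)"
```

```text
t 2.35 pos [0.5498 0.2581 0.2576] ty-yaw 23.74 delta [-0.0578  0.0216  0.0576] twist -0.26 F [ 0.7  0.4 -0.3] w 0.0943
```

Emit:
step_arm:
  deltas: "-1 -0.03 0.011 0.03 0; -1 -0.0578 0.0216 0.06 0; -1 -0.0578 0.0216 0.09 0; -1 -0.0578 0.0216 0.098 0"

```text
t: 2.85
tool_pos: [0.5905, 0.2148, 0.1576]
orientation: [[-0.402, 0.915, -0.002], [0.915, 0.402, -0.001], [-0.0, -0.003, -1.0]]
wrist_force: [0.2, 0.1, -0.5]
gripper_width: 0.0942
```

Run:
```python
from ov import *
go([.593,.214,.085],24)
a=manip.read_camera("scene");b=manip.read_camera("top")
crop(a,330,60,110,170,4,"pics/s1.png");crop(b,150,140,150,130,5,"pics/t1.png")
```

```text
t 2.85 pos [0.5905 0.2148 0.1576] ty-yaw 23.73 delta [-0.0017  0.0022  0.0726] twist -0.27 F [ 0.2  0.1 -0.5] w 0.0942
```

View pics/s1.png

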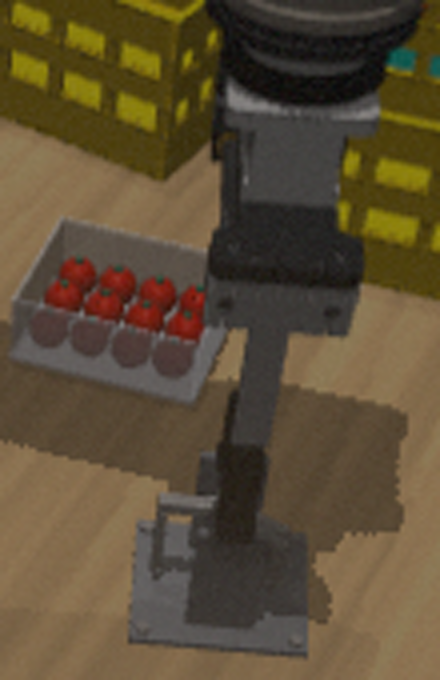

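View pics/t1.png

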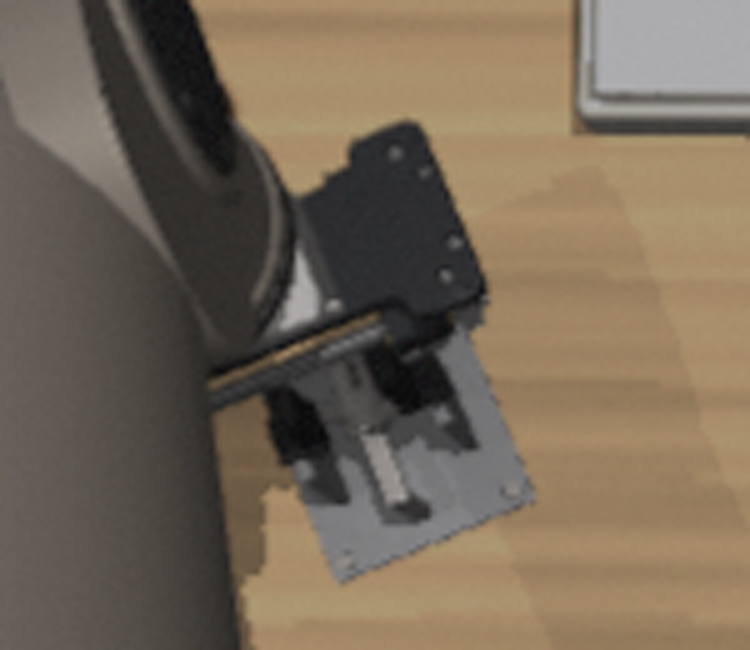

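Emit:
step_arm:
  deltas: "-1 -0.0015 0.0018 0.03 0; -1 -0.0015 0.0018 0.055 0; -1 -0.0015 0.0018 0.068 0; -1 -0.0015 0.0018 0.0725 0; -1 -0.0015 0.0018 0.0725 0"

```text
t: 3.58
tool_pos: [0.5939, 0.215, 0.0876]
orientation: [[-0.403, 0.915, 0.001], [0.915, 0.403, 0.0], [0.0, 0.001, -1.0]]
wrist_force: [0.3, 0.4, 0.7]
gripper_width: 0.094
```

Run:
```python
from ov import *
go([.593,.214,.085],24)
a=manip.read_camera("scene");b=manip.read_camera("top")
crop(a,350,100,80,120,6,"pics/s2.png");crop(b,190,180,90,90,6,"pics/t2.png")
```

```text
t 3.58 pos [0.5939 0.215  0.0876] ty-yaw 23.76 delta [-0.0005 -0.0012  0.0026] twist -0.24 F [0.3 0.4 0.7] w 0.094
```

View pics/s2.png

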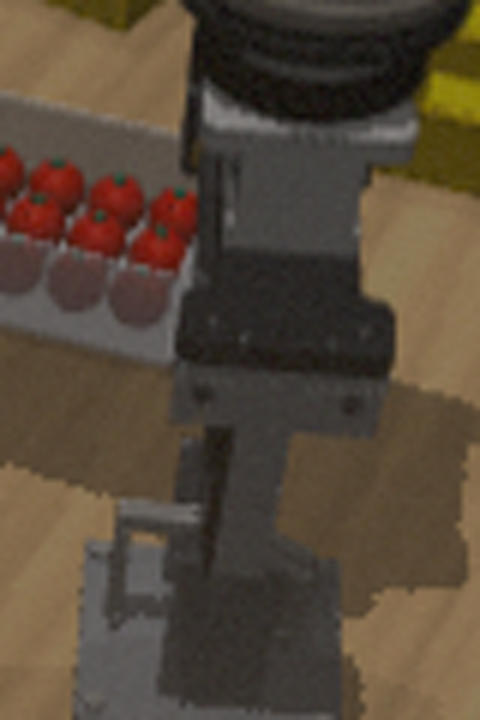

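View pics/t2.png

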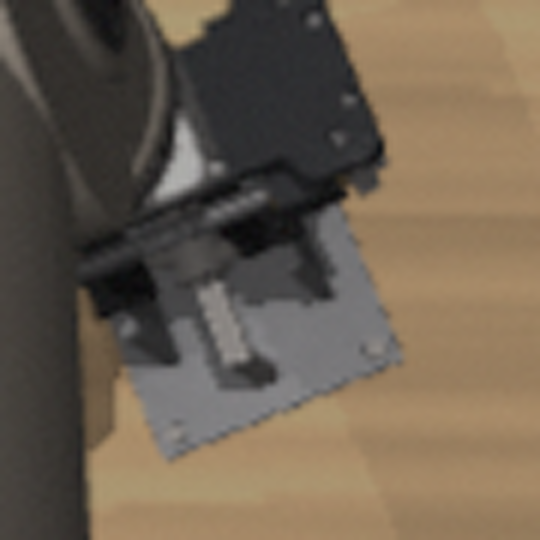

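Emit:
step_arm:
  deltas: "-0.1 0 -0.0015 0.001 0; -0.1 0 -0.0015 0.001 0; -0.1 0 -0.0015 0.001 0; -0.1 0 -0.0015 0.001 0"
  force: 25

```text
t: 4.18
tool_pos: [0.5922, 0.2141, 0.0858]
orientation: [[-0.403, 0.915, -0.0], [0.915, 0.403, -0.0], [0.0, -0.0, -1.0]]
wrist_force: [-0.6, -0.2, -0.0]
gripper_width: 0.0573
```

Emit:
step_arm:
  deltas: "-0.1 0 0 0 0; -0.1 0 0 0 0"

```text
t: 4.42
tool_pos: [0.5921, 0.2141, 0.0858]
orientation: [[-0.403, 0.915, -0.0], [0.915, 0.403, -0.0], [-0.0, -0.0, -1.0]]
wrist_force: [-0.5, -0.8, 0.9]
gripper_width: 0.052
```

Emit:
step_arm:
  deltas: "-0.22 0 0 0 0; -0.22 0 0 0.0015 0; -0.22 0 0 0.003 0; -0.22 0 0 0.003 0; -0.1 0 0 0.003 0"

```text
t: 5.05
tool_pos: [0.592, 0.2141, 0.0827]
orientation: [[-0.403, 0.915, -0.0], [0.915, 0.403, -0.0], [-0.0, -0.0, -1.0]]
wrist_force: [0.1, 0.0, -1.2]
gripper_width: 0.0523
```

Emit:
step_arm:
  deltas: "-0.1 0 0 0 0; -0.1 0 0 0 0"

```text
t: 5.3
tool_pos: [0.5921, 0.2141, 0.0827]
orientation: [[-0.403, 0.915, -0.0], [0.915, 0.403, -0.0], [-0.0, -0.0, -1.0]]
wrist_force: [-0.8, -0.5, -2.0]
gripper_width: 0.0516
```

Emit:
step_arm:
  deltas: "-0.1 0 0 -0.01 0; -0.1 0 0 -0.03 0; -0.1 0 0 -0.07 0; -0.1 0 0 -0.11 0; -0.1 0 0 -0.12 0"

```text
t: 5.92
tool_pos: [0.5935, 0.2145, 0.2069]
orientation: [[-0.403, 0.915, 0.004], [0.915, 0.403, 0.002], [0.0, 0.005, -1.0]]
wrist_force: [0.2, 0.3, -2.6]
gripper_width: 0.0516
```

Run:
```python
from ov import *
go([.593,.214,.2],24)
a=manip.read_camera("scene");b=manip.read_camera("top")
crop(a,340,90,90,140,5,"pics/s3.png");crop(b,160,170,110,90,6,"pics/t3.png")
```

```text
t 5.92 pos [0.5935 0.2145 0.2069] ty-yaw 23.74 delta [-0.0002 -0.0007  0.0069] twist -0.26 F [ 0.2  0.3 -2.6] w 0.0516
```

View pics/s3.png

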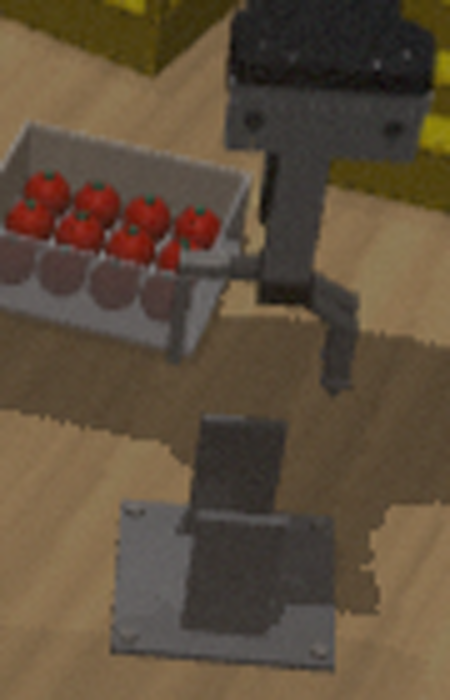

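View pics/t3.png

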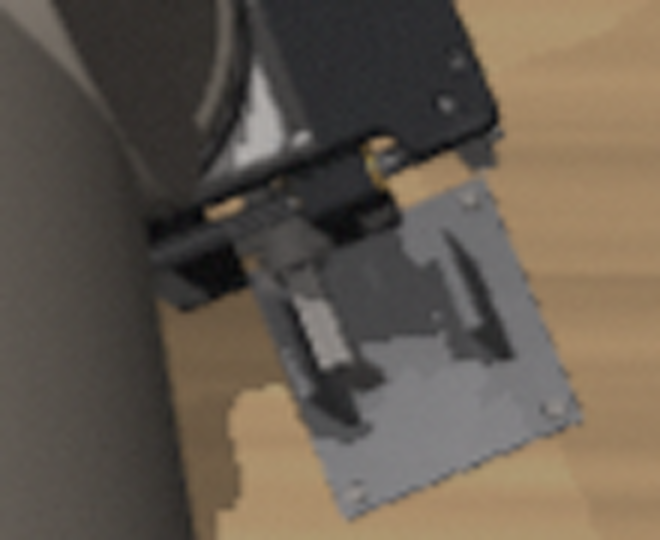

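Emit:
step_arm:
  deltas: "-0.1 -0.03 -0.02 0 0; -0.1 -0.08 -0.052 0 2; -0.1 -0.13 -0.085 0 4; -0.1 -0.18 -0.117 0 6; -0.1 -0.23 -0.15 0 7.2"

```text
t: 6.65
tool_pos: [0.5463, -0.0586, 0.2017]
orientation: [[-0.284, 0.959, -0.002], [0.959, 0.284, -0.0], [0.0, -0.002, -1.0]]
wrist_force: [1.6, 0.1, -2.2]
gripper_width: 0.0516
```

```bash
python3 -c "
from h import *
go([.522,-.2205,.2],16.5)"
```

```text
t 6.65 pos [ 0.5463 -0.0586  0.2017] ty-yaw 16.51 delta [-0.1484 -0.0693  0.0018] twist 0.01 F [ 1.6  0.1 -2.2] w 0.0516
```

Emit:
step_arm:
  deltas: "-0.1 -0.045 -0.021 0 0; -0.1 -0.095 -0.044 0 0; -0.1 -0.135 -0.063 0.005 0; -0.1 -0.1485 -0.0693 0.01 0; -0.1 -0.1485 -0.0693 0.01 0"

```text
t: 7.28
tool_pos: [0.5226, -0.2191, 0.1917]
orientation: [[-0.284, 0.959, -0.002], [0.959, 0.284, 0.0], [0.001, -0.002, -1.0]]
wrist_force: [0.6, 0.8, -0.7]
gripper_width: 0.0519
```

Emit:
step_arm:
  deltas: "-0.1 0 0 0 0"

```text
t: 7.4
tool_pos: [0.5237, -0.2174, 0.1924]
orientation: [[-0.287, 0.958, -0.001], [0.958, 0.287, 0.001], [0.001, -0.001, -1.0]]
wrist_force: [0.4, 0.9, -1.5]
gripper_width: 0.0517
```

Run:
```python
from ov import *
go([.522,-.2205,.19],16.5)
a=manip.read_camera("scene");b=manip.read_camera("top")
cv2.imwrite("pics/raw_s4.png",a);cv2.imwrite("pics/raw_t4.png",b)
crop(a,200,240,100,110,6,"pics/s4.png");crop(b,370,190,110,100,6,"pics/t4.png")
```

```text
t 7.4 pos [ 0.5237 -0.2174  0.1924] ty-yaw 16.65 delta [-0.0025 -0.0025  0.0024] twist 0.15 F [ 0.4  0.9 -1.5] w 0.0517
```

View pics/s4.png

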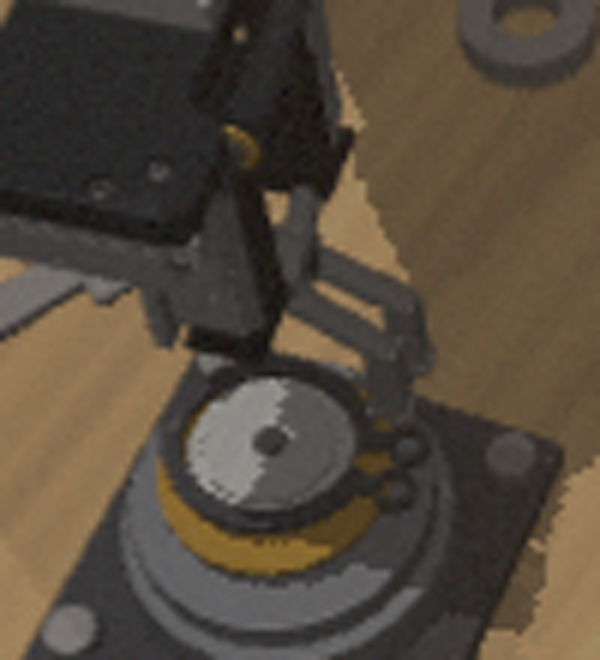

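View pics/t4.png

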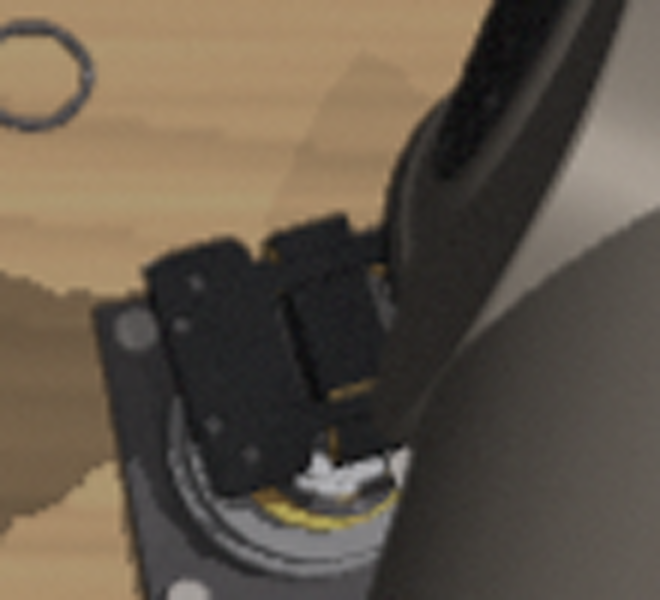

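```bash
cat > o4.py <<'E'
from ov import *
import sys
def show(tag,ringc,ryaw,off=0.,zoff=.0243,win=(230,270,60,65,10),sq=None,op=0,img=None):
    s=manip.get_state(); a=manip.read_camera("scene") if img is None else img
    R=np.array(s['orientation']); y=np.arctan2(R[1,1],R[0,1]); g=s['tool_pos']+R[:,1]*off+[0,0,zoff]
    crop(a,win[0],win[1],win[2],win[3],win[4],f"pics/{tag}_raw.png")
    o=Ov("scene",a,*win); pliers(o,g,y,(.056-s['gripper_width'])/2 if sq is None else sq); ring(o,ringc,ryaw,op=op); o.save(f"pics/{tag}.png")
    tips=[g+rz(y)@np.array([.03,sg*(.006+(.056-s['gripper_width'])/2),-.1]) for sg in(1,-1)]
    ey=[np.array(ringc)+rz(ryaw)@np.array([.0415,sg*.0078,.002]) for sg in (1,-1)]
    print("tips",np.round(tips,4).tolist(),proj("scene",tips).round(1).tolist(),"\neyes",np.round(ey,4).tolist(),proj("scene",ey).round(1).tolist())
    return a
E
python3 - <<'E'
from o4 import *
go([.522,-.2205,.19],16.5)
show("o5",[.512,-.224,.0798],np.radians(16.5))
E
```

```text
t 7.5 pos [ 0.5239 -0.2174  0.1928] ty-yaw 16.67 delta [-0.0024 -0.0027  0.0028] twist 0.17 F [ 0.4  0.3 -1.4] w 0.0518
tips [[0.5503, -0.201, 0.1171], [0.5549, -0.2166, 0.1171]] [[267.5, 302.0], [264.6, 310.0]] 
eyes [[0.5496, -0.2047, 0.0818], [0.554, -0.2197, 0.0818]] [[267.8, 313.6], [265.1, 321.2]]
```

View pics/o5.png

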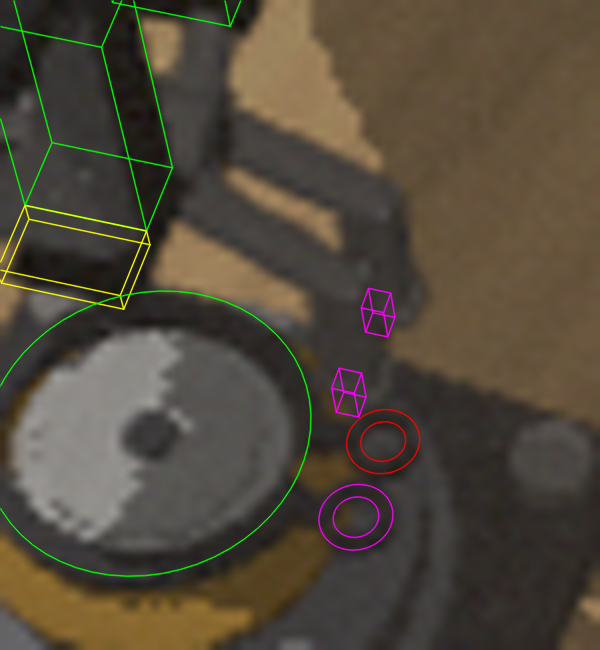

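View pics/o5_raw.png

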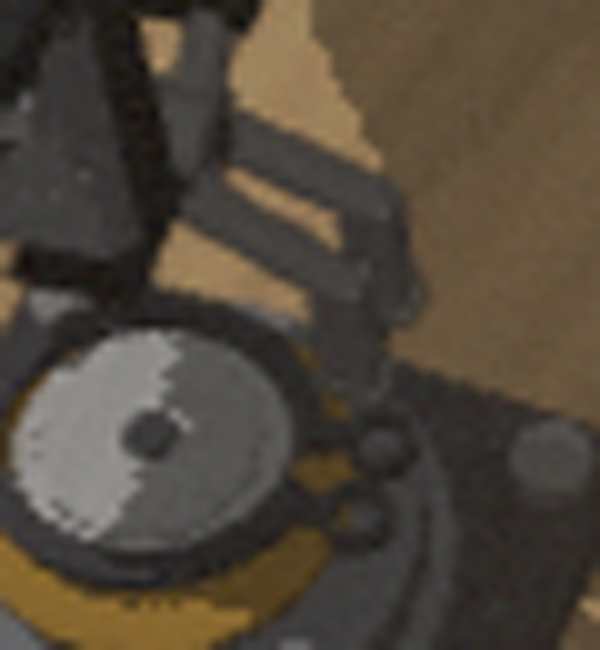

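Run:
```python
from o4 import *
ims=[manip.read_camera("scene").astype(np.float32) for _ in range(6)]
a=np.mean(ims,0); cv2.imwrite("pics/avg5.png",a)
e=np.clip(255*(a/130)**.7,0,255).astype(np.uint8)
x0,y0,w,h=215,255,66,60
crop(e,x0,y0,w,h,12,"pics/e5.png")
go([.522,-.2205,.19],16.5)
show("o6",[.512,-.224,.0798],np.radians(16.5),win=(215,255,66,60,12),img=e)
```

```text
t 7.85 pos [ 0.5234 -0.2187  0.1929] ty-yaw 16.57 delta [-0.0013 -0.0019  0.0029] twist 0.07 F [-0.2  0.1 -1.5] w 0.052
tips [[0.5499, -0.2025, 0.1172], [0.5545, -0.2178, 0.1172]] [[266.9, 302.5], [264.0, 310.4]] 
eyes [[0.5496, -0.2047, 0.0818], [0.554, -0.2197, 0.0818]] [[267.8, 313.6], [265.1, 321.2]][ WARN:0@11.913] global loadsave.cpp:1063 imwrite_ Unsupported depth image for selected encoder is fallbacked to CV_8U.
```

View pics/e5.png

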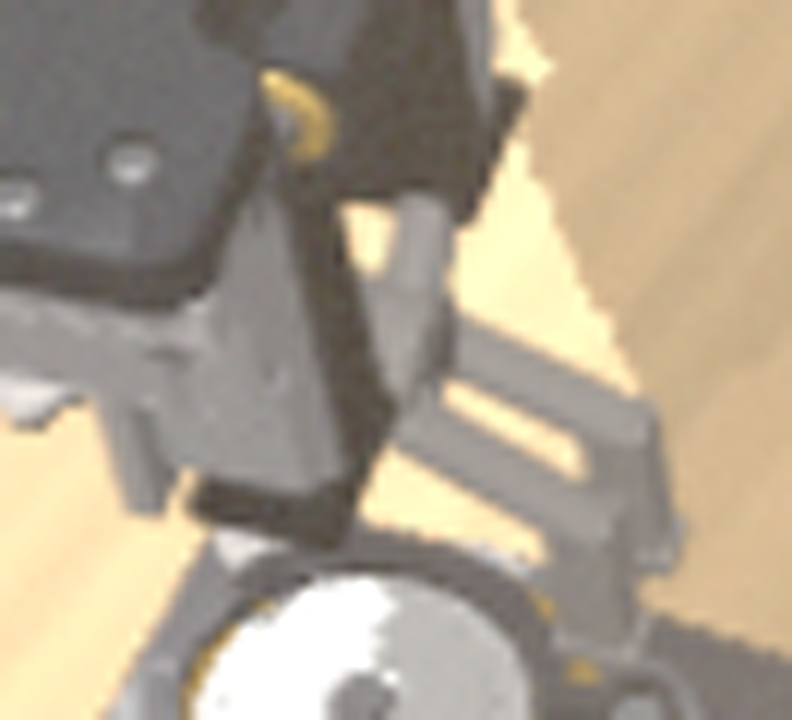

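View pics/o6.png

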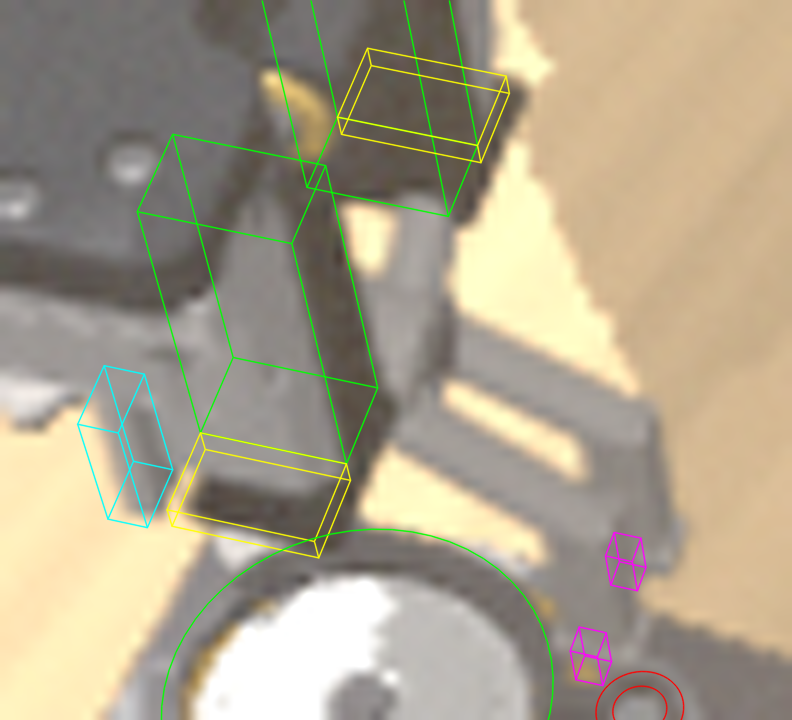

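Run:
```python
from h import *
for z in(.117,.119,.1205):print(z,atz("scene",(266.6,308.7),z),atz("scene",(269.5,301.6),z))
# eyes from avg picture crop
e=cv2.imread("pics/avg5.png");crop(np.clip(255*(e/110.)**.8,0,255).astype(np.uint8),230,295,55,45,14,"pics/e6.png")
for p in((268,314.4),(266.3,322)):print(atz("scene",p,.0818))
```

```text
0.117 [ 0.55640055 -0.2127997   0.117     ] [ 0.55275419 -0.19866953  0.117     ]
0.119 [ 0.55722122 -0.21367071  0.119     ] [ 0.55358597 -0.19958359  0.119     ]
0.1205 [ 0.55783672 -0.21432397  0.1205    ] [ 0.5542098  -0.20026913  0.1205    ]
[ 0.55071687 -0.20583548  0.0818    ]
[ 0.55672555 -0.21991365  0.0818    ]
```

View pics/e6.png

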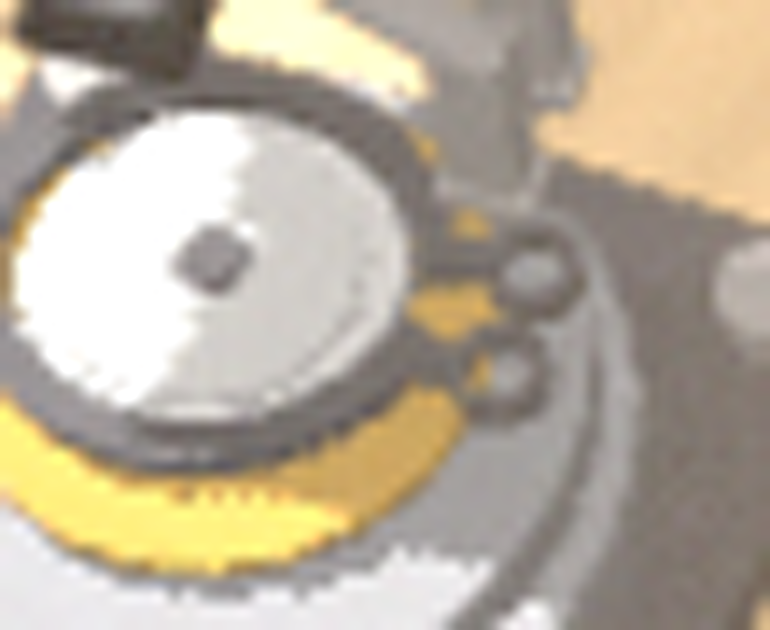

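Emit:
step_arm:
  deltas: "-0.1 -0.002 -0.002 0.01 -0.4; -0.1 -0.0041 -0.0037 0.02 -0.4; -0.1 -0.0041 -0.0037 0.028 -0.4; -0.1 -0.0041 -0.0037 0.028 -0.4; -0.1 -0.0041 -0.0037 0.028 -0.4"

```text
t: 8.48
tool_pos: [0.5211, -0.224, 0.1649]
orientation: [[-0.292, 0.957, 0.0], [0.957, 0.292, -0.0], [-0.0, -0.0, -1.0]]
wrist_force: [-0.4, 0.7, -0.5]
gripper_width: 0.0515
```

```bash
cat > look.py <<'E'
from o4 import *
def look(tag,win=(230,280,60,50,13),n=4,g=110.):
    e=np.mean([manip.read_camera("scene").astype(np.float32) for _ in range(n)],0); np.save(f"pics/{tag}.npy",e)
    im=np.clip(255*(e/g)**.8,0,255).astype(np.uint8); crop(im,*win,f"pics/{tag}.png"); return im
E
python3 - <<'E'
from look import *
look("k1"); go([.522,-.2205,.16],17)
E
```

```text
t 8.68 pos [ 0.5212 -0.2239  0.1651] ty-yaw 16.96 delta [0.0031 0.0018 0.0051] twist -0.04 F [-0.1  0.6 -0.9] w 0.0521
```

View pics/k1.png

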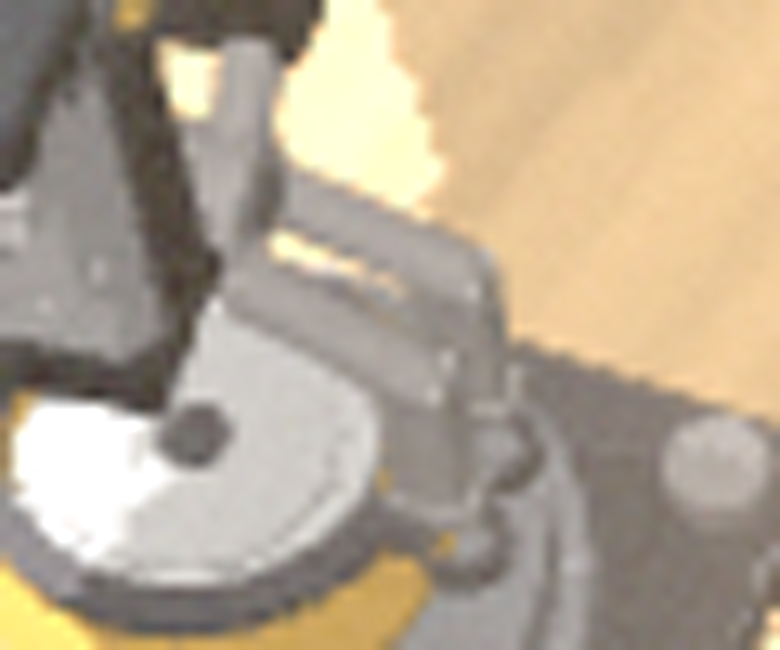

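Emit:
step_arm:
  deltas: "-0.1 0 0 -0.04 0; -0.1 -0.035 0.02 -0.08 0; -0.1 -0.07 0.04 -0.12 0; -0.1 -0.11 0.062 -0.15 0; -0.1 -0.15 0.08 -0.18 0"

```text
t: 9.3
tool_pos: [0.6424, -0.3445, 0.3461]
orientation: [[-0.293, 0.956, 0.001], [0.956, 0.293, 0.0], [-0.0, 0.001, -1.0]]
wrist_force: [-0.5, 0.2, -2.2]
gripper_width: 0.0519
```

Emit:
step_arm:
  deltas: "-0.1 -0.02 0.014 -0.02 0; -0.1 -0.02 0.014 -0.02 0; -0.1 -0.02 0.014 -0.02 0"

```text
t: 9.68
tool_pos: [0.66, -0.3588, 0.3641]
orientation: [[-0.291, 0.957, -0.001], [0.957, 0.291, 0.0], [0.001, -0.001, -1.0]]
wrist_force: [0.1, 0.6, -1.6]
gripper_width: 0.0519
```

Run:
```python
from look import *
s=manip.get_state(); p=s['tool_pos']; R=np.array(s['orientation']); go([.6,-.3,.3],17)
t=p+R[:,1]*.03+[0,0,-.0757]
for n in("scene","top"):
    u,v=proj(n,t)[0]; print(n,u,v)
    e=np.mean([manip.read_camera(n).astype(np.float32) for _ in range(3)],0); np.save(f"pics/near_{n}.npy",e)
    x0,y0=int(max(0,u-45)),int(max(0,v-45)); print(x0,y0)
    crop(np.clip(255*(e/160)**.8,0,255).astype(np.uint8),x0,y0,80,65,9,f"pics/near_{n}.png")
```

```text
t 9.68 pos [ 0.66   -0.3588  0.3641] ty-yaw 16.95 delta [ 0.0737 -0.0402  0.0641] twist -0.05 F [ 0.1  0.6 -1.6] w 0.0519
scene 280.4117430584935 373.8994896553052
235 328
top 519.4649197225392 148.07465726204998
474 103
```

View pics/near_scene.png

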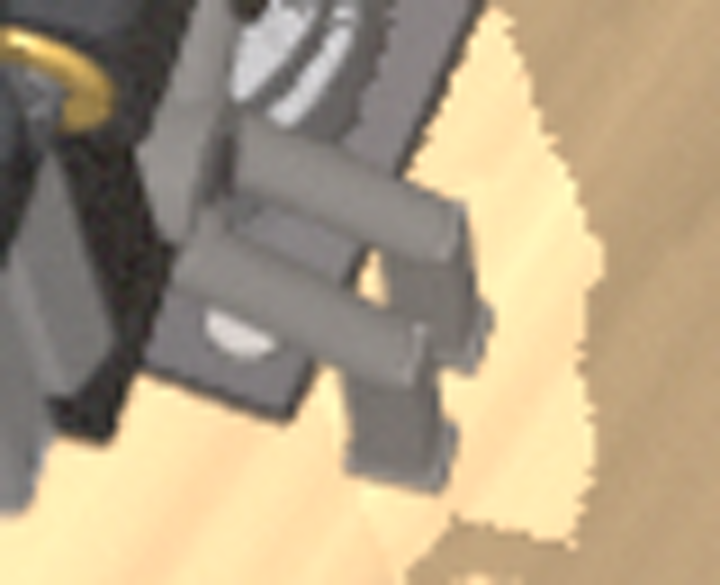

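View pics/near_top.png

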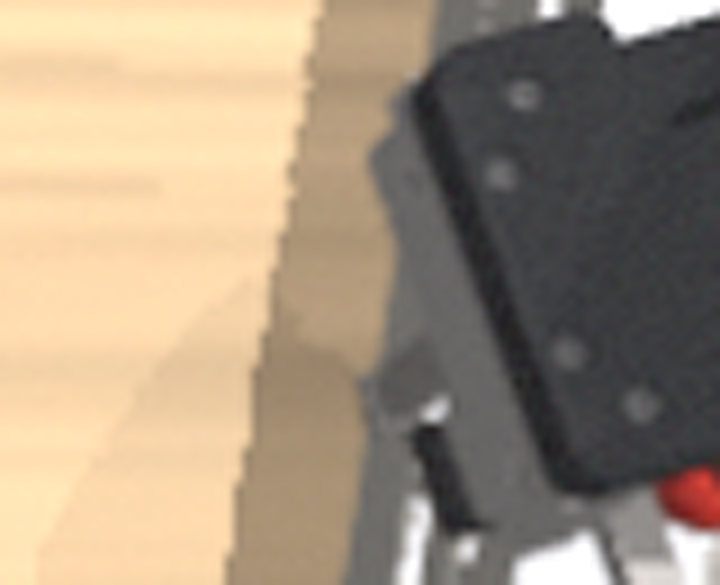

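```bash
cat > ft.py <<'E'
from look import *
def feet(o,g,y,sq,col=(0,0,255)):
    for sg in(-1,1):
        o.box(box(g,y,[.03,sg*(.006+sq),-.0905],[.013,.009,.003]),col)
        o.circ(g+rz(y)@np.array([.03,sg*(.006+sq),-.1]),.002,(255,0,255))
def ovl(tag,src,win,p,R,w,offy=0,offx=0,zoff=.0243,g=110.,full=True,extra=None):
    im=np.clip(255*(np.load(src)/g)**.8,0,255).astype(np.uint8)
    y=np.arctan2(R[1,1],R[0,1]); o=Ov("scene",im,*win); G=p+R[:,1]*offy+R[:,0]*offx+[0,0,zoff]; sq=(.056-w)/2
    if full: pliers(o,G,y,sq)
    feet(o,G,y,sq)
    if extra: extra(o)
    o.save(f"pics/{tag}.png")
E
python3 - <<'E'
from ft import *
s=manip.get_state(); p=s['tool_pos']; R=np.array(s['orientation'])
ovl("f1","pics/near_scene.npy",(225,318,80,75,9),p,R,.0519,g=160.)
ovl("f2","pics/near_scene.npy",(225,318,80,75,9),p,R,.0519,offy=.0025,zoff=.026,g=160.)
# k1
th=np.radians(16.96);R1=np.array([[-np.sin(th),np.cos(th),0],[np.cos(th),np.sin(th),0],[0,0,-1]])
ovl("f3","pics/k1.npy",(230,280,60,50,13),np.array([.5212,-.2239,.1651]),R1,.052,offy=.0025,zoff=.026,extra=lambda o:ring(o,np.array([.5125,-.224,.0798]),np.radians(17)))
E
```

```text
(no output)
```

View pics/f1.png

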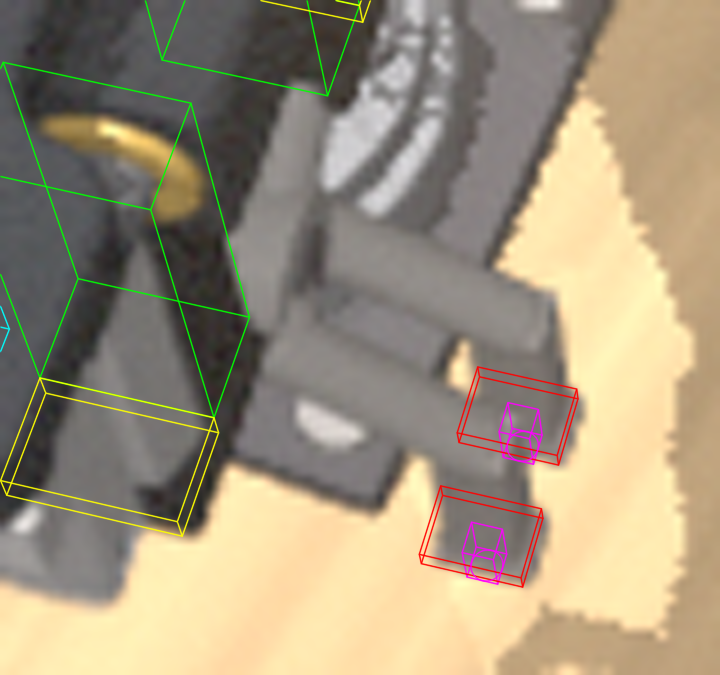

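View pics/f2.png

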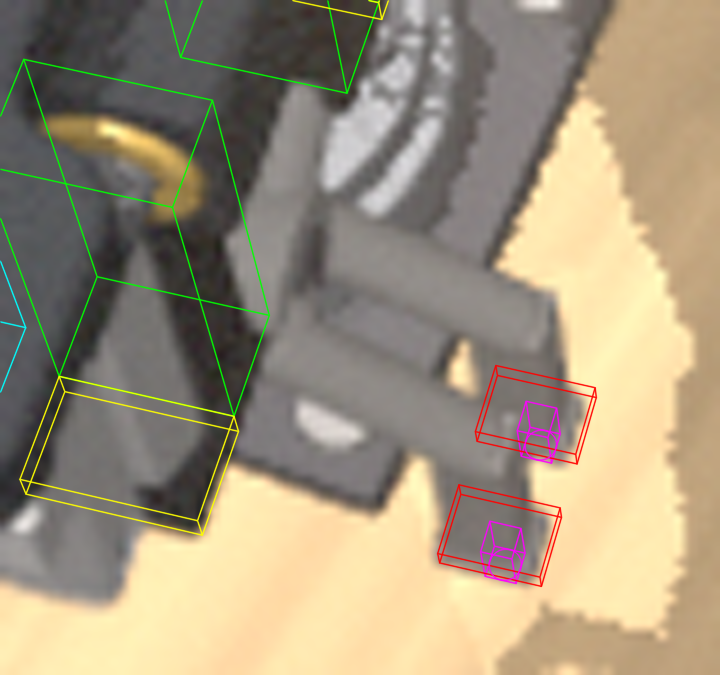

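View pics/f3.png

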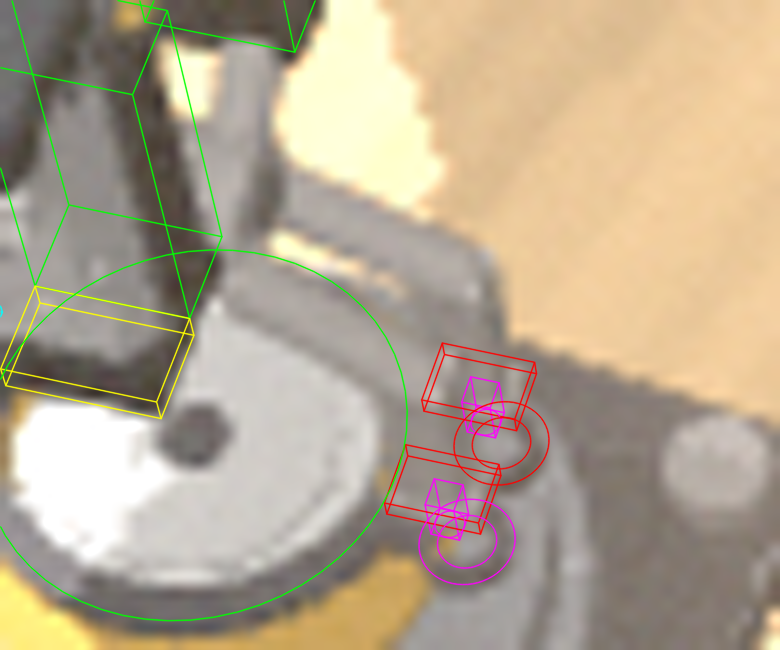

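```bash
python3 -c "
from h import *
go([.522,-.222,.17],17)"
```

```text
t 9.97 pos [ 0.6603 -0.3587  0.3648] ty-yaw 16.97 delta [ 0.171  -0.0924  0.1949] twist -0.03 F [-0.5  0.6 -2.1] w 0.0517
```

Emit:
step_arm:
  deltas: "-0.1 0.04 -0.022 0.03 0; -0.1 0.085 -0.046 0.06 0; -0.1 0.13 -0.07 0.1 0; -0.1 0.165 -0.089 0.14 0; -0.1 0.171 -0.0924 0.18 0"

```text
t: 10.6
tool_pos: [0.5208, -0.2202, 0.1843]
orientation: [[-0.293, 0.956, 0.001], [0.956, 0.293, 0.001], [0.001, 0.002, -1.0]]
wrist_force: [1.1, 0.5, -1.4]
gripper_width: 0.052
```

Emit:
step_arm:
  deltas: "-0.1 0 0 0.016 0; -0.1 0 0 0.016 0; -0.1 0 0 0.016 0"

```text
t: 10.98
tool_pos: [0.5232, -0.2234, 0.17]
orientation: [[-0.291, 0.957, 0.001], [0.957, 0.291, -0.001], [-0.001, 0.001, -1.0]]
wrist_force: [1.6, -0.4, -1.9]
gripper_width: 0.0519
```

```bash
python3 -c "
from h import *
go([.522,-.222,.161],17)"
```

```text
t 10.97 pos [ 0.5232 -0.2234  0.17  ] ty-yaw 16.92 delta [ 0.0017 -0.0007  0.009 ] twist -0.08 F [ 1.6 -0.4 -1.9] w 0.0519
```

Emit:
step_arm:
  deltas: "-0.1 0.0017 -0.0007 0.009 0; -0.1 0.0017 -0.0007 0.009 0; -0.1 0.0017 -0.0007 0.009 0"

```text
t: 11.35
tool_pos: [0.5211, -0.2211, 0.1599]
orientation: [[-0.292, 0.957, -0.0], [0.957, 0.292, -0.0], [-0.0, -0.0, -1.0]]
wrist_force: [-0.5, 0.3, -2.1]
gripper_width: 0.0516
```

```bash
cat > kk.py <<'E'
import sys
from ft import *
tag=sys.argv[1]; offy,offx,zoff=[float(x) for x in sys.argv[2:5]]; rc=[float(x) for x in sys.argv[5:8]]
op=int(sys.argv[8]) if len(sys.argv)>8 else 0
win=(232,285,56,46,14)
look(tag,win,n=3); s=manip.get_state(); R=np.array(s['orientation']); go([.522,-.222,.16],17)
ovl(tag+"o",f"pics/{tag}.npy",win,s['tool_pos'],R,s['gripper_width'],offy=offy,offx=offx,zoff=zoff,full=False,extra=lambda o:ring(o,np.array(rc),np.radians(17),op=op))
E
python3 kk.py k2 .0018 .001 .026 .5125 -.224 .0798
```

```text
t 11.5 pos [ 0.5212 -0.2212  0.16  ] ty-yaw 16.95 delta [-0.001   0.0005 -0.    ] twist -0.05 F [ 0.5 -0.1 -2.1] w 0.0518
```

View pics/k2.png

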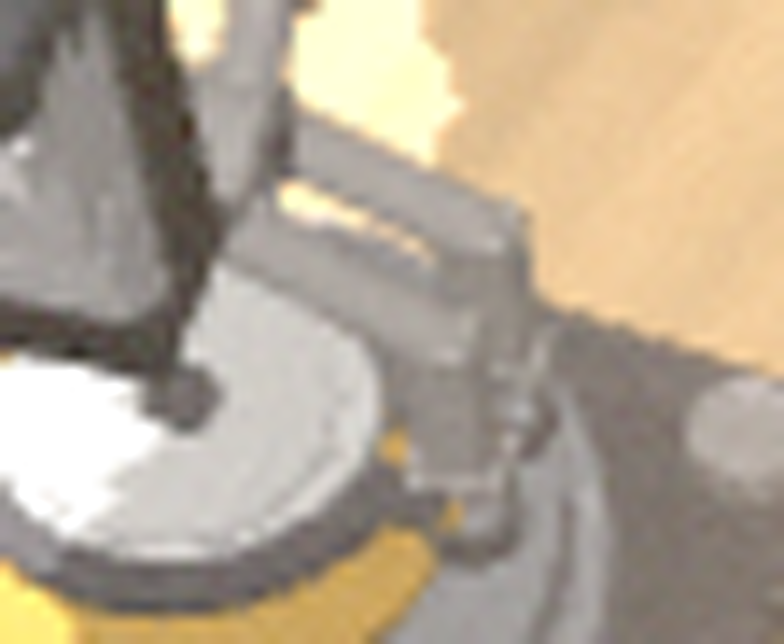

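View pics/k2o.png

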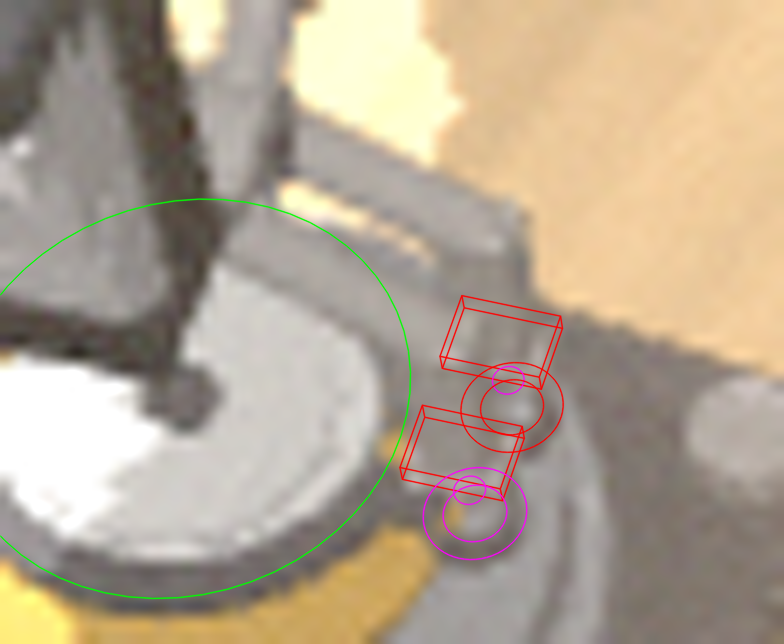

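Emit:
step_arm:
  deltas: "-0.1 0 0.0015 0.001 0; -0.1 0 0.0015 0.003 0; -0.1 0 0.0015 0.005 0; -0.1 0 0.0015 0.006 0; -0.1 0 0.0015 0.006 0"

```text
t: 12.12
tool_pos: [0.5224, -0.2207, 0.1537]
orientation: [[-0.292, 0.957, -0.0], [0.957, 0.292, -0.0], [0.0, -0.0, -1.0]]
wrist_force: [-0.2, 0.5, -2.0]
gripper_width: 0.0521
```

```bash
python3 kk.py k3 .0018 .001 .026 .5135 -.224 .0798
```

```text
t 12.28 pos [ 0.5225 -0.2207  0.1538] ty-yaw 16.95 delta [-0.0011 -0.0009 -0.0062] twist -0.05 F [-0.1  0.1 -1.5] w 0.052
```

View pics/k3o.png

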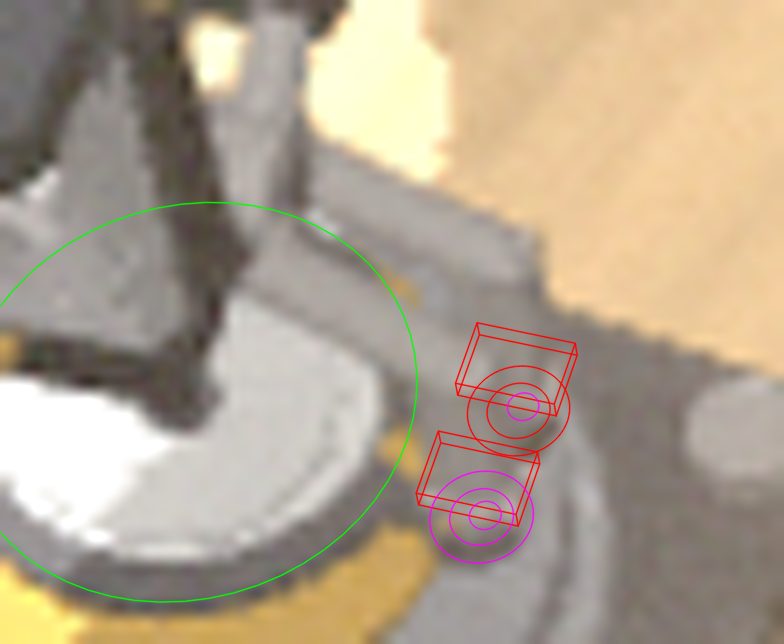

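View pics/k3.png

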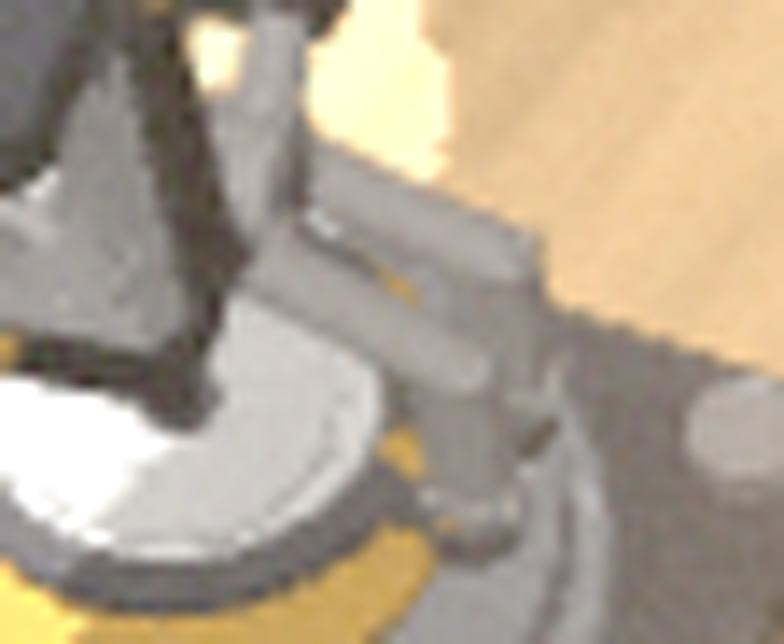

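Emit:
step_arm:
  deltas: "-0.1 0 0.0007 0.001 0; -0.1 0 0.0007 0.002 0; -0.1 0 0.0007 0.003 0; -0.1 0 0.0007 0.003 0"

```text
t: 12.78
tool_pos: [0.5231, -0.2204, 0.1507]
orientation: [[-0.292, 0.957, -0.0], [0.957, 0.292, -0.0], [0.0, -0.0, -1.0]]
wrist_force: [0.6, 0.0, -1.8]
gripper_width: 0.0517
```

```bash
python3 kk.py k4 .0018 .001 .026 .5135 -.224 .0798
```

```text
t 12.93 pos [ 0.5232 -0.2205  0.1508] ty-yaw 16.95 delta [-0.0011 -0.0016 -0.0092] twist -0.05 F [ 0.  -0.3 -1.8] w 0.0522
```

View pics/k4.png

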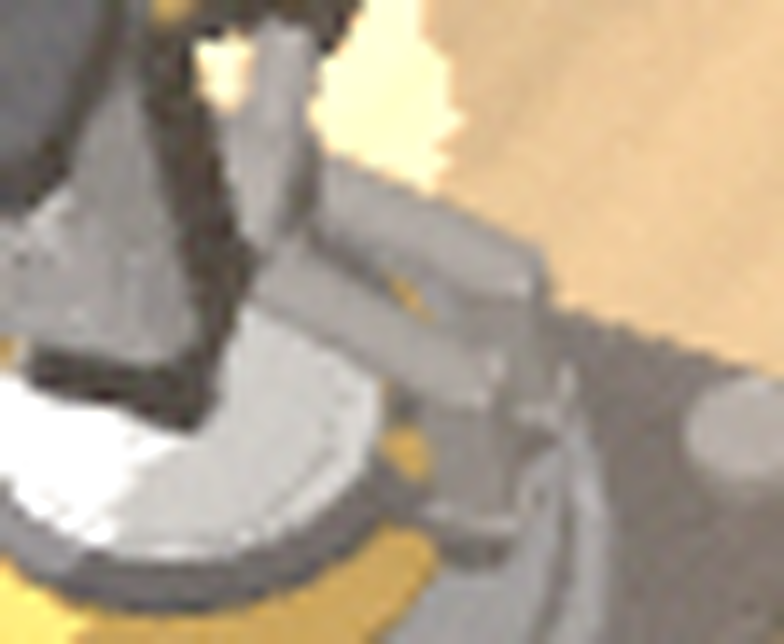

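Emit:
step_arm:
  deltas: "-0.1 0 0 0.001 0; -0.1 0 0 0.002 0; -0.1 0 0 0.002 0; -0.1 0 0 0.002 0"

```text
t: 13.42
tool_pos: [0.5236, -0.2204, 0.1491]
orientation: [[-0.292, 0.956, 0.001], [0.956, 0.292, -0.0], [-0.0, 0.001, -1.0]]
wrist_force: [0.0, 1.8, 5.6]
gripper_width: 0.0521
```

Emit:
step_arm:
  deltas: "-0.1 0 0 0.001 0; -0.1 0 0 0.001 0; -0.1 0 0 0.001 0"

```text
t: 13.8
tool_pos: [0.5239, -0.2205, 0.1487]
orientation: [[-0.292, 0.956, 0.002], [0.956, 0.292, 0.0], [-0.0, 0.002, -1.0]]
wrist_force: [-1.9, 1.9, 13.3]
gripper_width: 0.052
```

Emit:
step_arm:
  deltas: "-0.1 0 0 -0.0015 0; -0.1 0 0 -0.0015 0"

```text
t: 14.05
tool_pos: [0.5231, -0.2205, 0.1492]
orientation: [[-0.292, 0.957, -0.0], [0.957, 0.292, -0.0], [-0.0, -0.0, -1.0]]
wrist_force: [-0.2, 0.2, -1.1]
gripper_width: 0.0518
```

```bash
python3 kk.py k5 .0018 .001 .0243 .5135 -.224 .0798
```

```text
t 14.2 pos [ 0.5231 -0.2205  0.1491] ty-yaw 16.95 delta [-0.0012 -0.0015 -0.0109] twist -0.05 F [-0.4  0.5 -0.2] w 0.052
```

View pics/k5.png

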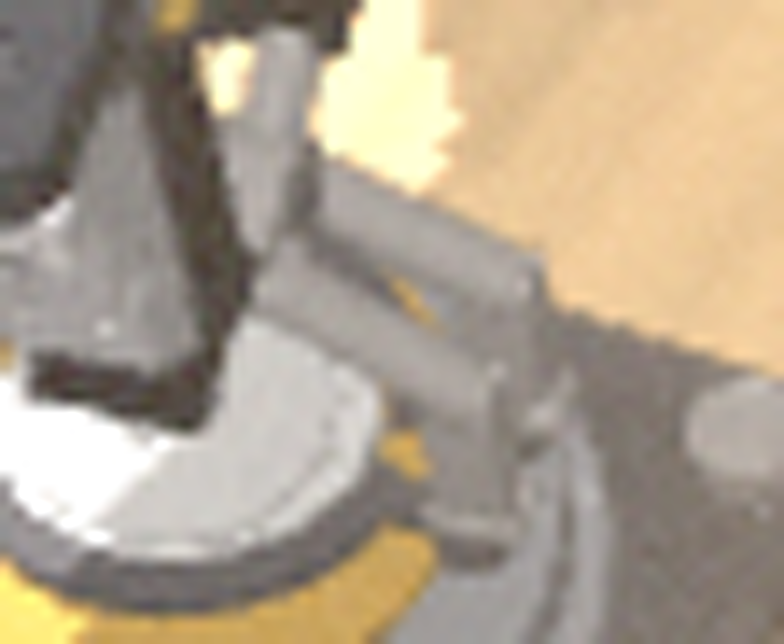

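View pics/k5o.png

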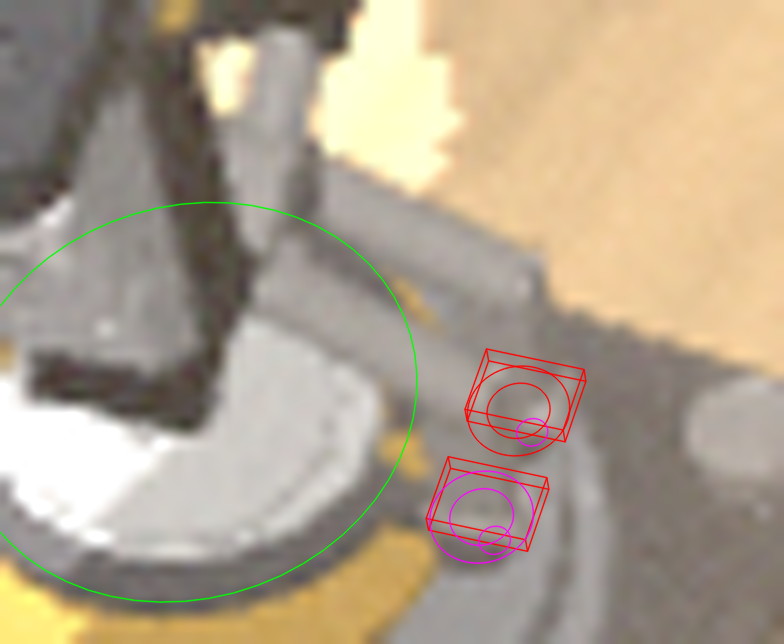

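Emit:
step_arm:
  deltas: "0.05 0 -0.0005 0 0; 0.2 0 -0.001 0 0; 0.3 0 -0.0016 0 0; 0.42 0 -0.0022 0 0; 0.42 0 -0.0025 0 0"
  force: 35

```text
t: 14.82
tool_pos: [0.5207, -0.2212, 0.1492]
orientation: [[-0.292, 0.957, -0.0], [0.957, 0.292, -0.0], [0.0, -0.0, -1.0]]
wrist_force: [-0.3, 0.2, -2.3]
gripper_width: 0.028
```

Emit:
step_arm:
  deltas: "0.42 0 0 0 0; 0.42 0 0 0 0"

```text
t: 15.08
tool_pos: [0.5208, -0.2212, 0.1493]
orientation: [[-0.292, 0.957, -0.0], [0.957, 0.292, -0.0], [-0.0, -0.0, -1.0]]
wrist_force: [-0.0, -0.5, -2.6]
gripper_width: 0.0279
```

```bash
python3 kk.py k6 .0018 .001 .0243 .5125 -.224 .0798 1
python3 - <<'E'
from h import *
e=np.load("pics/k6.npy");crop(np.clip(255*(e/110.)**.8,0,255).astype(np.uint8),200,265,95,85,8,"pics/k6w.png")
E
```

```text
t 15.22 pos [ 0.5208 -0.2212  0.1493] ty-yaw 16.95 delta [-0.0012  0.0009 -0.0107] twist -0.05 F [ 0.1  0.2 -2.2] w 0.0274
```

View pics/k6w.png

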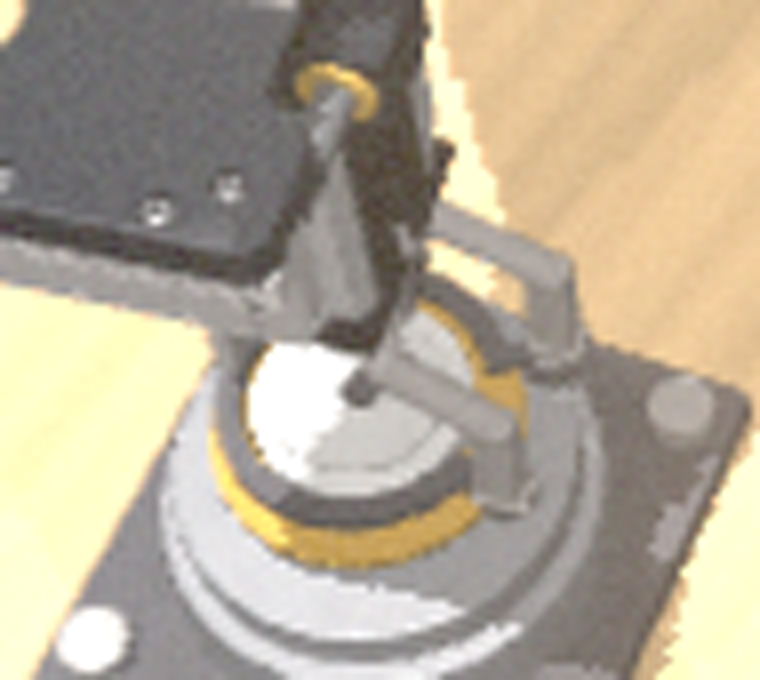

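View pics/k6o.png

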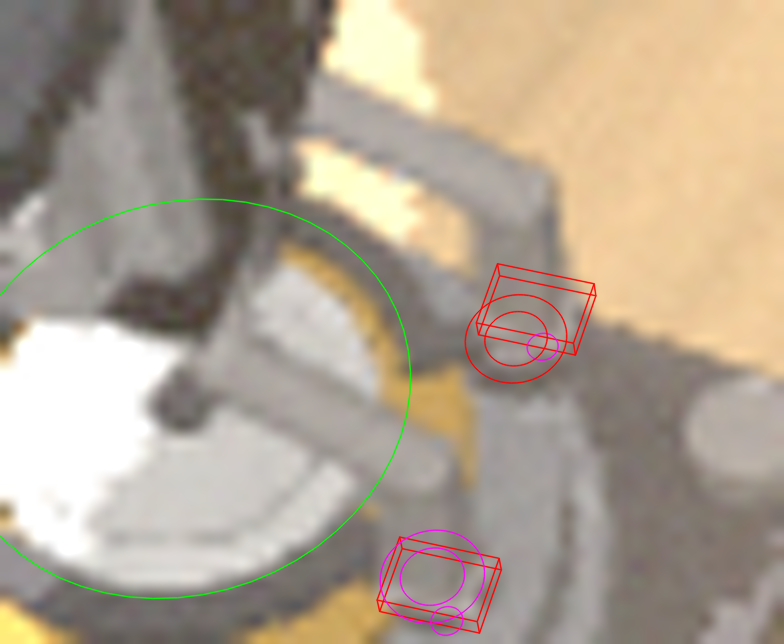

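```bash
cat > cc.py <<'E'
import sys
from ft import *
src=sys.argv[1]; ax=[float(x) for x in sys.argv[2:4]]; rc=[float(x) for x in sys.argv[4:6]]; zt=float(sys.argv[6]) if len(sys.argv)>6 else .0818
im=np.clip(255*(np.load(f"pics/{src}.npy")/110.)**.8,0,255).astype(np.uint8)
o=Ov("scene",im,220,285,60,50,13)
o.circ([*ax,.0778],.025,(255,0,0)); o.circ([*ax,.0808],.0025,(255,0,0))
o.circ([*rc,zt],.0315,(0,255,0)); o.circ([*rc,zt],.0275,(0,0,255)); o.circ([*rc,zt-.004],.0275,(255,0,255))
o.save(f"pics/{src}c.png")
E
python3 cc.py k6 .5125 -.224 .5125 -.224
```

```text
(no output)
```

View pics/k6c.png

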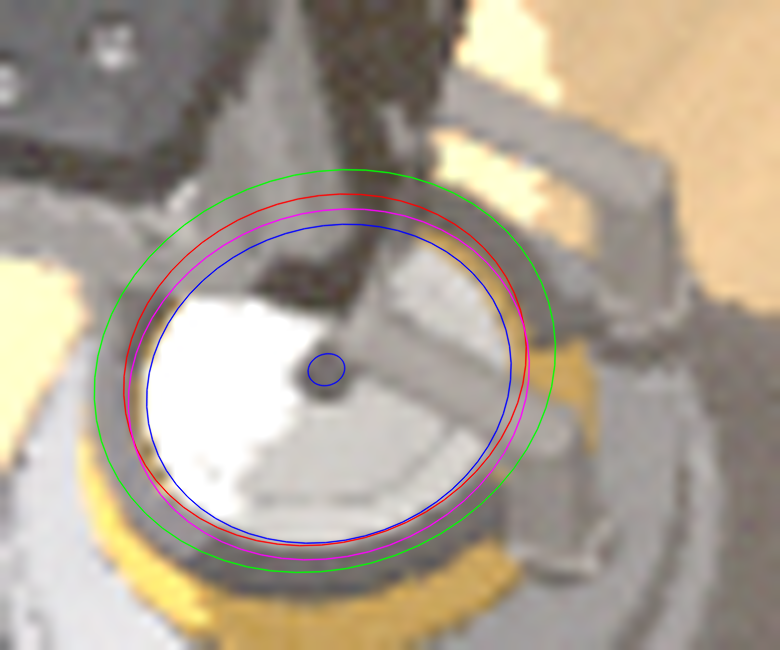

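Emit:
step_arm:
  deltas: "0.42 0 -0.0002 0.001 0; 0.42 0 -0.0002 0.002 0; 0.42 0 -0.0002 0.002 0"

```text
t: 15.6
tool_pos: [0.5205, -0.2212, 0.1472]
orientation: [[-0.292, 0.957, -0.0], [0.957, 0.292, -0.0], [0.0, -0.0, -1.0]]
wrist_force: [-0.2, 0.6, -2.2]
gripper_width: 0.028
```

Emit:
step_arm:
  deltas: "0.42 0 0 0.001 0; 0.42 0 0 0.002 0; 0.42 0 0 0.003 0; 0.42 0 0 0.003 0"

```text
t: 16.1
tool_pos: [0.5205, -0.2212, 0.1442]
orientation: [[-0.292, 0.957, -0.0], [0.957, 0.292, -0.0], [0.0, -0.0, -1.0]]
wrist_force: [-0.4, 0.3, -3.1]
gripper_width: 0.0278
```

```bash
python3 kk.py k7 .0018 .001 .0243 .5125 -.224 .0768 1; python3 cc.py k7 .5125 -.224 .5125 -.224 .0768
```

```text
t 16.25 pos [ 0.5206 -0.2212  0.1443] ty-yaw 16.95 delta [-0.0011  0.0011 -0.0157] twist -0.05 F [ 0.3 -0.5 -2.6] w 0.0277
```

View pics/k7c.png

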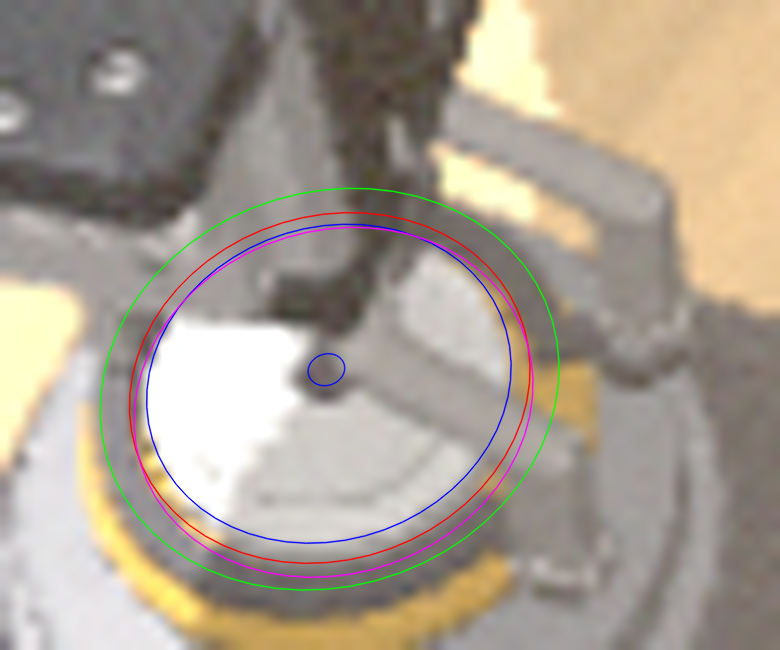

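Emit:
step_arm:
  deltas: "0.42 0 0 0.001 0; 0.42 0 0 0.002 0; 0.42 0 0 0.003 0; 0.42 0 0 0.004 0; 0.42 0 0 0.004 0"

```text
t: 16.88
tool_pos: [0.5205, -0.2212, 0.1402]
orientation: [[-0.292, 0.957, -0.0], [0.957, 0.292, -0.0], [0.0, -0.0, -1.0]]
wrist_force: [0.9, 0.4, -1.5]
gripper_width: 0.0276
```

Emit:
step_arm:
  deltas: "0.42 0 0 0.001 0; 0.42 0 0 0.002 0; 0.42 0 0 0.002 0"

```text
t: 17.25
tool_pos: [0.5206, -0.2213, 0.1383]
orientation: [[-0.292, 0.957, 0.0], [0.957, 0.292, -0.0], [-0.0, -0.0, -1.0]]
wrist_force: [0.3, -0.7, -0.1]
gripper_width: 0.028
```

Emit:
step_arm:
  deltas: "0.42 0 0 0.001 0; 0.42 0 0 0.002 0; 0.42 0 0 0.0025 0; 0.42 0 0 0.0025 0"

```text
t: 17.75
tool_pos: [0.5206, -0.2213, 0.1358]
orientation: [[-0.292, 0.957, 0.0], [0.957, 0.292, -0.0], [-0.0, 0.0, -1.0]]
wrist_force: [-0.2, 0.1, 3.1]
gripper_width: 0.0278
```

```bash
python3 kk.py k8 .0018 .001 .0243 .5125 -.224 .0666 1; python3 cc.py k8 .5125 -.224 .5125 -.224 .0686
```

```text
t 17.9 pos [ 0.5206 -0.2213  0.1358] ty-yaw 16.95 delta [-0.0011  0.0011 -0.0242] twist -0.05 F [-1.1  0.9  3. ] w 0.0279
```

View pics/k8c.png

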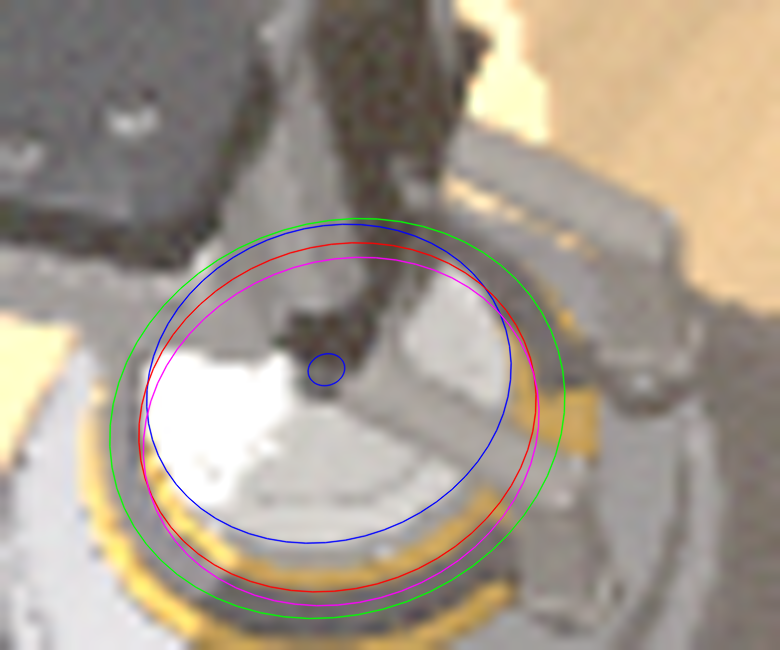

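Emit:
step_arm:
  deltas: "0.3 0 0.0005 0 0; 0.2 0 0.001 0 0; 0.1 0 0.0015 0 0; 0 0 0.002 0 0; -0.1 0 0.0025 0 0"

```text
t: 18.52
tool_pos: [0.5228, -0.2206, 0.1357]
orientation: [[-0.292, 0.957, -0.0], [0.957, 0.292, -0.0], [0.0, -0.0, -1.0]]
wrist_force: [-2.9, -1.4, 3.4]
gripper_width: 0.0514
```

Emit:
step_arm:
  deltas: "-0.1 0 0 0 0; -0.1 0 0 0 0; -0.1 0 0 -0.001 0; -0.1 0 0 -0.001 0"

```text
t: 19.02
tool_pos: [0.5229, -0.2205, 0.1368]
orientation: [[-0.292, 0.957, -0.0], [0.957, 0.292, 0.0], [0.0, -0.0, -1.0]]
wrist_force: [-3.0, -2.1, 0.5]
gripper_width: 0.0516
```

```bash
python3 kk.py k9 .0018 .001 .0243 .5125 -.224 .067
```

```text
t 19.18 pos [ 0.5229 -0.2205  0.1367] ty-yaw 16.95 delta [-0.0012 -0.0013 -0.0233] twist -0.05 F [-1.8 -1.8  0. ] w 0.0515
```

View pics/k9.png

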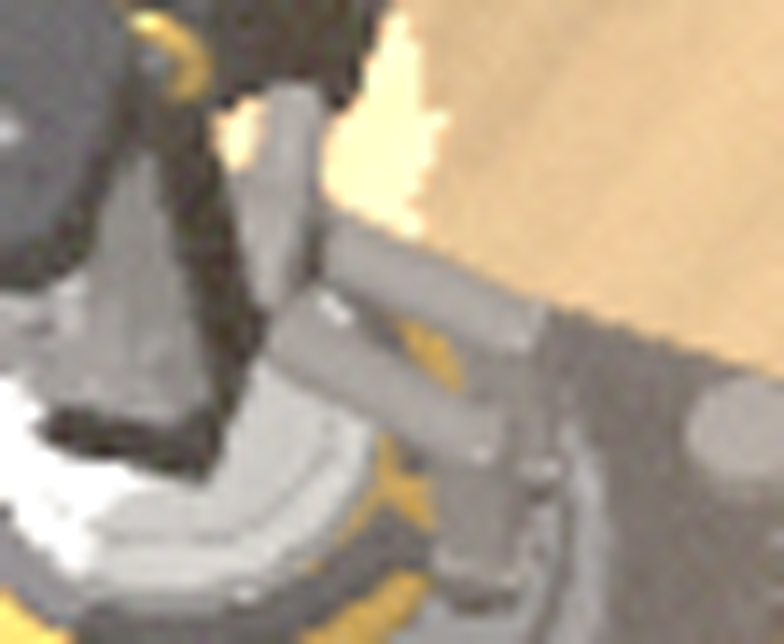

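Emit:
step_arm:
  deltas: "-0.1 0 -0.001 0 0; -0.1 0 -0.0015 -0.001 0; -0.1 0 -0.0015 -0.003 0; -0.1 0 -0.0015 -0.005 0; -0.1 0 -0.0015 -0.007 0"

```text
t: 19.8
tool_pos: [0.5216, -0.2209, 0.1439]
orientation: [[-0.292, 0.957, 0.0], [0.957, 0.292, -0.0], [-0.0, 0.0, -1.0]]
wrist_force: [-1.4, -0.2, -1.4]
gripper_width: 0.0519
```

Emit:
step_arm:
  deltas: "-0.1 0 0 -0.003 0; -0.1 0 0 -0.006 0; -0.1 0 0 -0.012 0; -0.1 0 0 -0.025 0; -0.1 0 0 -0.04 0"

```text
t: 20.42
tool_pos: [0.5216, -0.221, 0.1849]
orientation: [[-0.291, 0.957, 0.0], [0.957, 0.291, -0.0], [-0.0, 0.0, -1.0]]
wrist_force: [0.3, -0.2, -1.2]
gripper_width: 0.0516
```

```bash
python3 - <<'E'
from ft import *
go([.522,-.222,.2],24)
look("k10",(205,270,80,75,8),n=3)
b=manip.read_camera("top");crop(b,370,190,110,100,6,"pics/t10.png")
E
python3 cc.py k10 .5125 -.224 .5125 -.224 .0698
```

```text
t 20.43 pos [ 0.5216 -0.221   0.1849] ty-yaw 16.95 delta [-0.0011  0.0001 -0.0151] twist -7.05 F [ 0.3 -0.2 -1.2] w 0.0516
```

View pics/k10.png

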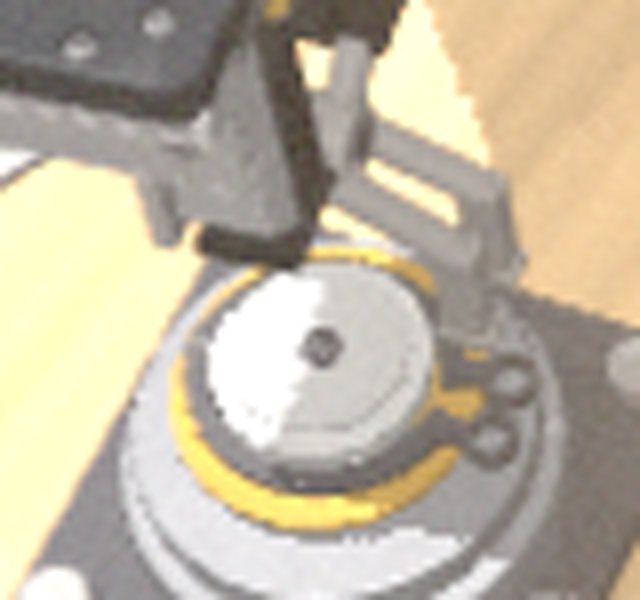

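Emit:
step_arm:
  deltas: "-0.1 0.02 0.01 -0.02 0; -0.1 0.07 0.034 -0.03 -2; -0.1 0.12 0.059 -0.03 -4; -0.1 0.17 0.083 -0.03 -6; -0.1 0.22 0.108 -0.03 -6.8"

```text
t: 21.25
tool_pos: [0.5605, 0.0228, 0.2135]
orientation: [[-0.403, 0.915, -0.0], [0.915, 0.403, 0.0], [0.0, -0.0, -1.0]]
wrist_force: [-0.1, -0.2, -0.7]
gripper_width: 0.0515
```

Emit:
step_arm:
  deltas: "-0.1 0.05 0.02 0 0; -0.1 0.1 0.04 0 0; -0.1 0.15 0.06 0 0; -0.1 0.15 0.06 0 0"

```text
t: 21.75
tool_pos: [0.5541, 0.1872, 0.2128]
orientation: [[-0.409, 0.913, -0.001], [0.913, 0.409, 0.001], [0.001, -0.001, -1.0]]
wrist_force: [0.1, 0.5, -2.2]
gripper_width: 0.0519
```

```bash
python3 -c "
from h import *
go([.592,.2141,.175],23.76)"
```

```text
t 21.75 pos [0.5541 0.1872 0.2128] ty-yaw 24.12 delta [0.009  0.0457 0.0378] twist 0.36 F [ 0.1  0.5 -2.2] w 0.0519
```

Emit:
step_arm:
  deltas: "-0.1 0.005 0.025 0 0.3; -0.1 0.009 0.0457 0.01 0.3; -0.1 0.009 0.0457 0.02 0.3; -0.1 0.009 0.0457 0.02 0.3; -0.1 0.009 0.0457 0.02 0.3"

```text
t: 22.38
tool_pos: [0.5932, 0.2084, 0.194]
orientation: [[-0.397, 0.918, -0.0], [0.918, 0.397, -0.0], [-0.0, -0.0, -1.0]]
wrist_force: [0.3, -0.7, -2.1]
gripper_width: 0.0518
```

Run:
```python
from ft import *
go([.592,.2141,.175],23.76)
look("k11",(345,90,80,130,5),n=2)
# drive unobstructed now
a=manip.read_camera("scene");b=manip.read_camera("top")
crop(a,210,285,75,65,9,"pics/s11.png");crop(b,385,225,75,65,9,"pics/t11.png")
```

```text
t 22.38 pos [0.5932 0.2084 0.194 ] ty-yaw 23.41 delta [0.0057 0.0012 0.019 ] twist -0.35 F [ 0.3 -0.7 -2.1] w 0.0518
```

View pics/k11.png

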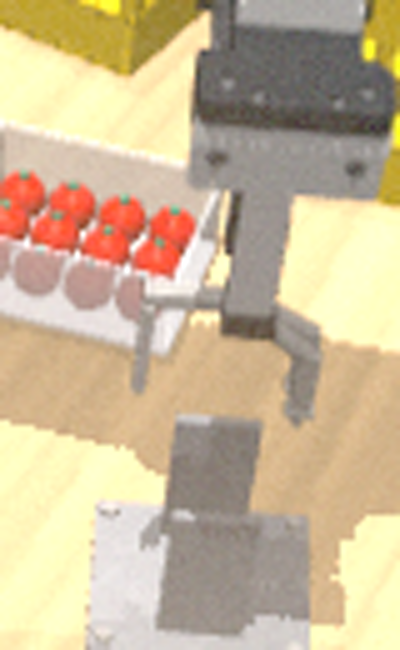

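View pics/s11.png

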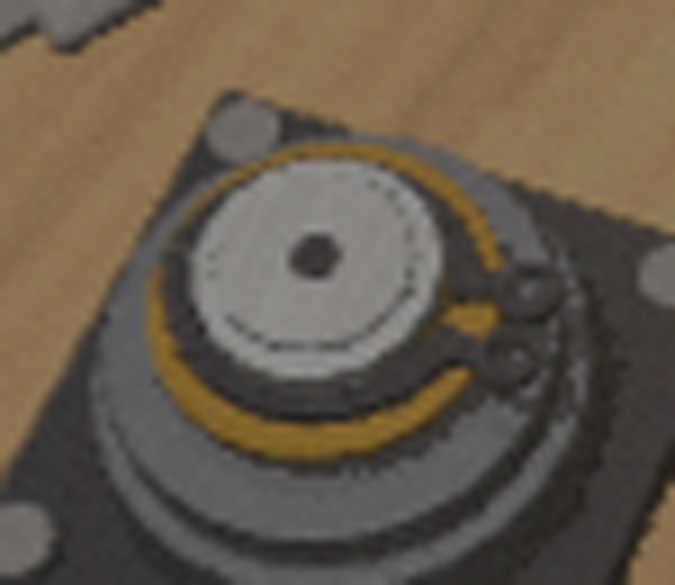

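View pics/t11.png

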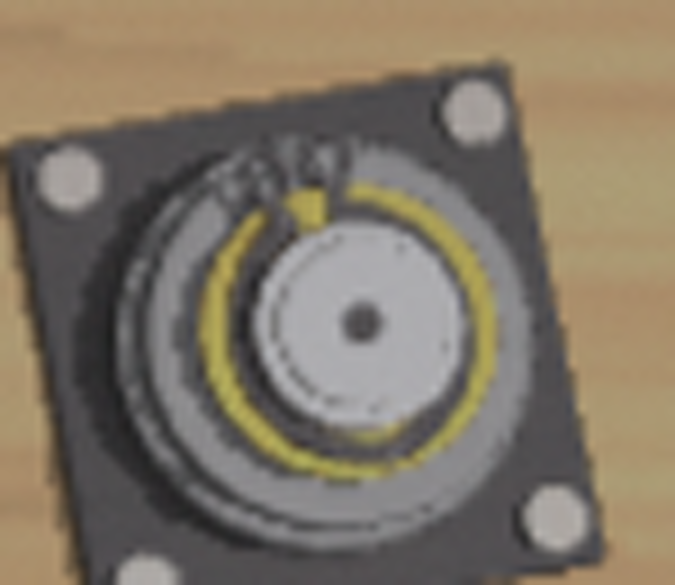

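Run:
```python
from ov import *
a=manip.read_camera("scene");b=manip.read_camera("top")
for n,im,win in(("scene",a,(210,285,75,65,10)),("top",b,(385,225,75,65,10))):
    o=Ov(n,im,*win); c=np.array([.5125,-.224]) if n=="scene" else np.array([.5115,-.224])
    o.circ([*c,.067],.036,(255,0,0)); o.circ([*c,.0778],.025,(255,255,0))
    d=rz(np.radians(17))@np.array([-.001,0,0]); ring(o,[c[0]+d[0],c[1]+d[1],.0678],np.radians(17)); o.save(f"pics/r_{n}.png")
go([.592,.2141,.175],23.76)
```

```text
t 22.68 pos [0.5934 0.2091 0.1941] ty-yaw 23.45 delta [0.0052 0.0007 0.0191] twist -0.31 F [-0.5  0.2 -2.2] w 0.052
```

View pics/r_scene.png

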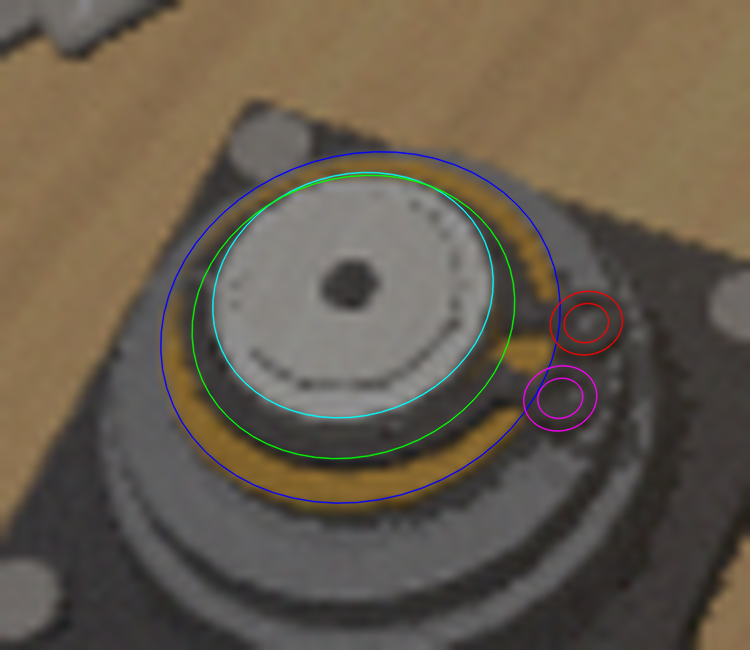

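View pics/r_top.png

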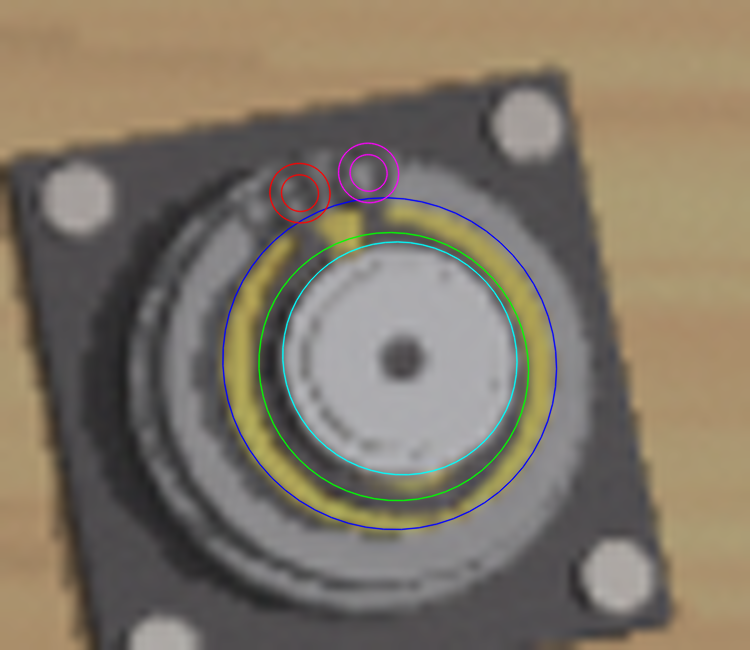

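Emit:
step_arm:
  deltas: "-0.1 0.0052 0.0007 0.02 -0.3; -0.1 0.0052 0.0007 0.04 -0.3; -0.1 0.0052 0.0007 0.05 -0.3; -0.1 0.0052 0.0007 0.05 -0.3; -0.1 0.0052 0.0007 0.05 -0.3"

```text
t: 23.3
tool_pos: [0.5924, 0.2142, 0.1445]
orientation: [[-0.403, 0.915, 0.001], [0.915, 0.403, 0.0], [0.0, 0.001, -1.0]]
wrist_force: [-0.7, -0.9, -1.5]
gripper_width: 0.0519
```

```bash
python3 -c "
from ft import *
go([.592,.2141,.0835],23.76)
look('k12',(345,110,80,110,6),n=2)"
```

```text
t 23.3 pos [0.5924 0.2142 0.1445] ty-yaw 23.74 delta [ 0.0001 -0.0004  0.061 ] twist -0.02 F [-0.7 -0.9 -1.5] w 0.0519
```

View pics/k12.png

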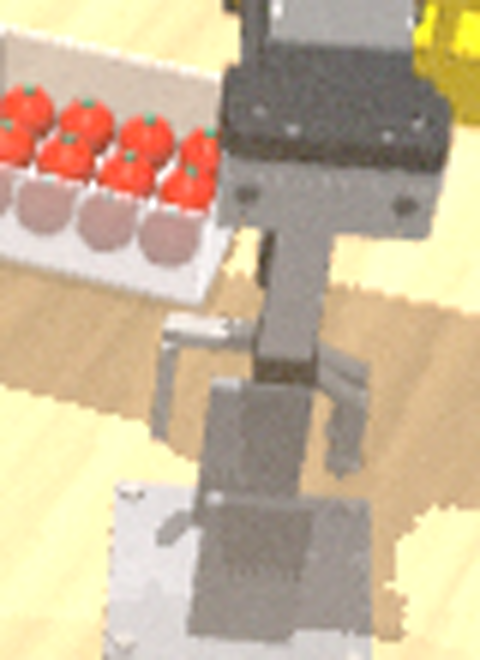

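Emit:
step_arm:
  deltas: "-0.1 0 0 0.02 0; -0.1 0 0 0.035 0; -0.1 0 0 0.045 0; -0.1 0 0 0.053 0; -0.1 0 0 0.055 0"

```text
t: 24.02
tool_pos: [0.5919, 0.2141, 0.0884]
orientation: [[-0.403, 0.915, -0.0], [0.915, 0.403, -0.0], [-0.0, -0.0, -1.0]]
wrist_force: [0.4, 1.0, -1.4]
gripper_width: 0.0516
```

Emit:
step_arm:
  deltas: "-0.1 0 0 0.002 0; -0.1 0 0 0.004 0; -0.1 0 0 0.005 0; -0.1 0 0 0.005 0"

```text
t: 24.52
tool_pos: [0.592, 0.2142, 0.0838]
orientation: [[-0.403, 0.915, 0.0], [0.915, 0.403, 0.0], [0.0, 0.0, -1.0]]
wrist_force: [0.1, -0.1, -2.8]
gripper_width: 0.0516
```

Emit:
step_arm:
  deltas: "-0.1 0 0 0.0005 0; -0.1 0 0 0.001 0; -0.1 0 0 0.001 0; -0.1 0 0 0.001 0"

```text
t: 25.02
tool_pos: [0.592, 0.2141, 0.0828]
orientation: [[-0.403, 0.915, -0.0], [0.915, 0.403, -0.0], [-0.0, -0.0, -1.0]]
wrist_force: [0.2, 0.5, -1.4]
gripper_width: 0.0519
```

Open in steps, then fully, without touching guards.

Emit:
step_arm:
  deltas: "-0.17 0 0 0.0003 0; -0.25 0 0 0 0; -0.5 0 0 0 0; -0.9 0 0 0 0; -1 0 0 0 0"

```text
t: 25.65
tool_pos: [0.592, 0.2142, 0.0828]
orientation: [[-0.403, 0.915, 0.0], [0.915, 0.403, -0.0], [-0.0, 0.0, -1.0]]
wrist_force: [0.4, -0.0, -0.2]
gripper_width: 0.0857
```

Emit:
step_arm:
  deltas: "-1 0 0 0 0; -1 0 0 0 0; -1 0 0 -0.005 0; -1 0 0 -0.02 0; -1 0 0 -0.04 0"

```text
t: 26.28
tool_pos: [0.592, 0.2141, 0.1241]
orientation: [[-0.403, 0.915, -0.0], [0.915, 0.403, -0.0], [-0.0, -0.0, -1.0]]
wrist_force: [-1.1, -0.4, 0.6]
gripper_width: 0.0939
```

Emit:
step_arm:
  deltas: "-1 0 0 -0.04 0; -1 0 0 -0.09 0; -1 0 0 -0.14 0; -1 0 -0.05 -0.16 0; -1 0 -0.1 -0.16 0"

```text
t: 26.9
tool_pos: [0.5002, 0.1734, 0.2856]
orientation: [[-0.402, 0.915, 0.003], [0.915, 0.402, 0.002], [0.0, 0.004, -1.0]]
wrist_force: [0.2, -0.4, 0.4]
gripper_width: 0.0941
```

Run:
```python
from ov import *
go([.592,.2141,.3],23.76)
a=manip.read_camera("scene");b=manip.read_camera("top")
cv2.imwrite("pics/end_s.png",a);cv2.imwrite("pics/end_t.png",b)
o=Ov("scene",a,350,140,70,90,6);c=np.array([.5935,.214,0]);pliers(o,c+[0,0,.107],np.radians(24));o.save("pics/end_so.png")
crop(a,350,140,70,90,6,"pics/end_sc.png"); crop(b,190,190,80,75,7,"pics/end_tc.png")
```

```text
t 26.9 pos [0.5002 0.1734 0.2856] ty-yaw 23.73 delta [ 0.0003  0.1005 -0.014 ] twist -0.03 F [ 0.2 -0.4  0.4] w 0.0941
```

View pics/end_s.png

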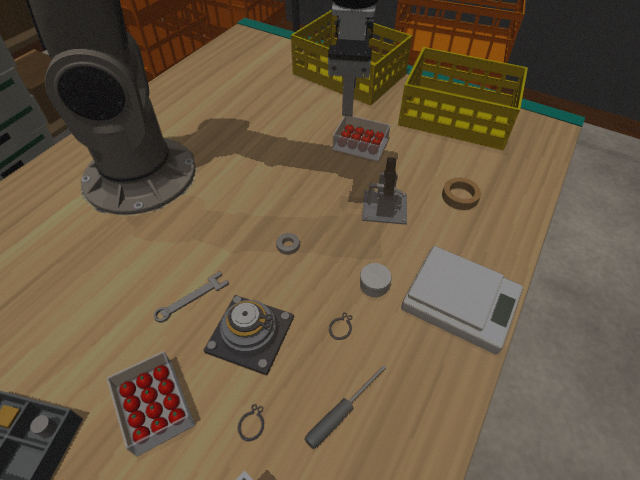

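View pics/end_so.png

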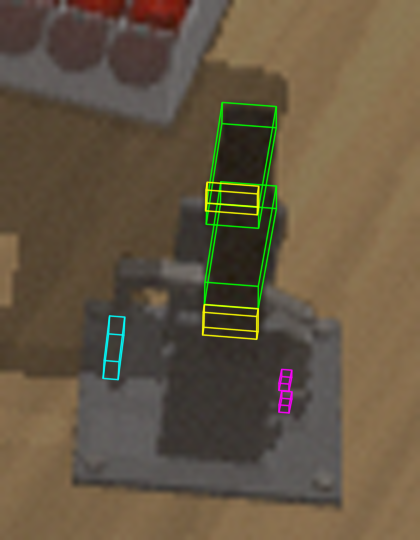

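View pics/end_tc.png

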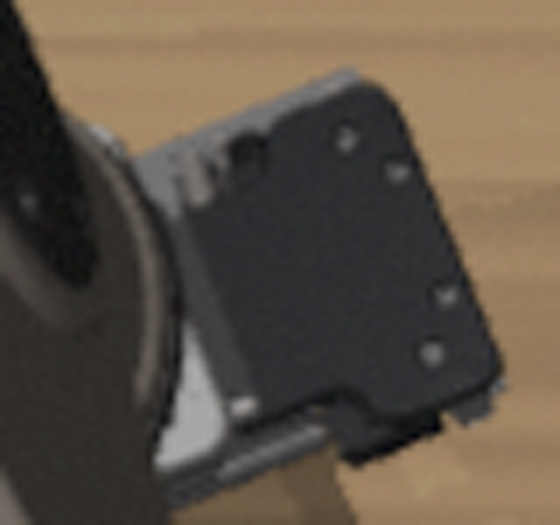

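View pics/end_t.png

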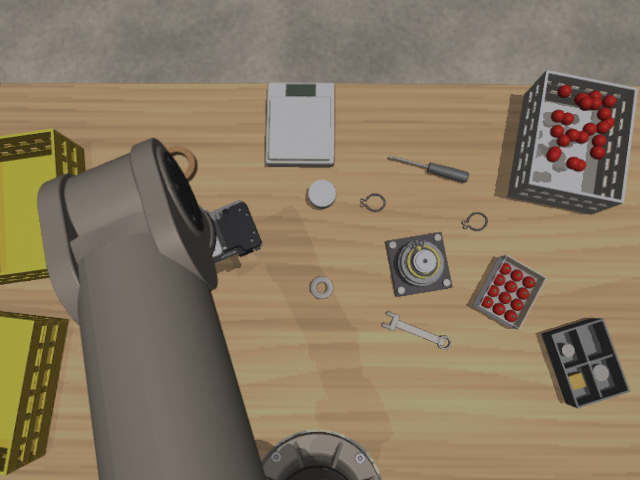

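Emit:
step_arm:
  deltas: "-1 0 0 -0.02 0; -1 0 0 -0.02 0; -1 0 0 -0.02 0; -1 0 0 -0.02 0; -1 0 0 -0.02 0"

```text
t: 27.62
tool_pos: [0.5004, 0.1738, 0.3023]
orientation: [[-0.403, 0.915, -0.001], [0.915, 0.403, -0.0], [-0.0, -0.001, -1.0]]
wrist_force: [-0.9, -0.2, 0.3]
gripper_width: 0.0942
```

Run:
```python
from h import *
a=manip.read_camera("scene")
o=cv2.imread("pics/raw_s.png")
cv2.imwrite("pics/cmp.png",np.hstack([cv2.resize(x[140:230,350:420],None,fx=5,fy=5,interpolation=cv2.INTER_CUBIC) for x in(o,a)]))
```

```text
(no output)
```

View pics/cmp.png

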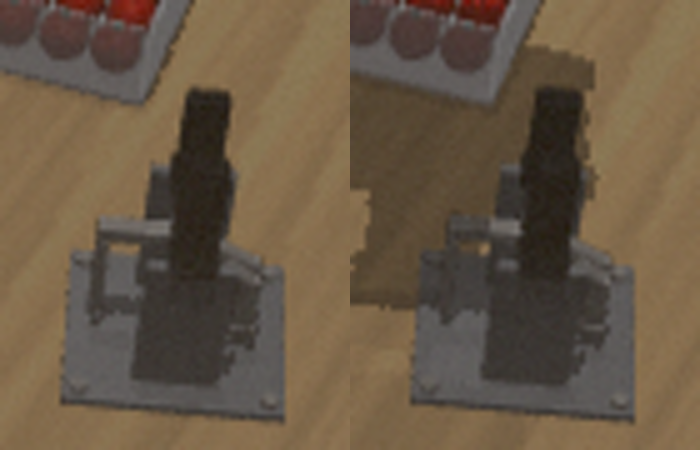

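The pliers hang exactly as at the start: handles in the side-by-side at (208,180) before and (555,180) after.

```bash
python3 -c "
from cell import manip
print(manip.sign_off())"
```

```text
the job is handed in; nothing more can be done
None
```

The snap ring is in the groove, the pliers are back in their stand, and I handed the job in at about 27.7 s of the 54 s. No verdict was reported, so these are my own checks.

**What I did:** I took the pliers from the stand and put the pins into the eyes of the ring on the shaft. I spread the ring to the stop, shifting it back 2.5 mm to stay centred. I then pressed it over the collar against the washer and let it contract.

**Forces:**
- No catching showed on the way over the collar. The washer pushed back with about 5 N at the bottom.
- The highest force was about 15 N, when the feet first met the ring; I backed off at once.
- After the ring contracted, I felt about 3.5 N sideways, so I moved the tool 1.5 mm back before lifting the pins out.

**Final state:**
- **Ring:** in both cameras it lies under the collar and looks level, with its eyes close together. It sits about 1–2 mm off the axis, towards its closed back.
- **Pliers:** in the scene camera they hang upright, as at the start. The top camera could not check this because the arm was in the way.
- **Other things:** those I could see in the pictures look unmoved. The tape and one tomato tray were partly or fully hidden from the top camera at the end.
- **Robot:** the gripper is open and clear of everything.

**What disagreed:** the two cameras differed by 1–3 mm in x. For the pins I therefore relied on the scene view and on contact force, because the hand hid them from the top camera.

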